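Rock a jammed gem dop free and stand it on the scale

TASK

The brass dop with the green stone is jammed upright in its clamp, with the two blue jaws hooked into its sides. Rock it gently by its upper end towards one jaw and then the other, each time only until you feel that jaw come up against its stop, so that both are worked back; then lift it out without forcing it and without pushing on the clamp with the gripper. Set it down gently, upright and let go, in the middle of the scale's round steel pan, and leave the bowl, the tub and the jar where they stand.

Things in the scene. Friction and masses are not known exactly. Their poses are not given: they have to be found in the camera images.
- dop_mid (a point): Centre of the dop, an upright brass bar 24 mm (its x) by 30 mm (its y), 120 mm tall, 0.28-0.46 kg; black band 64-68 mm above the foot, green stone on top, narrower than the bar, reaching to 137 mm. The point is on its axis 60 mm above the foot; z up along the bar, y from jaw to jaw. Grip it about 98 mm above the foot.
- dop_foot (a point): Centre of the dop's flat underside (24 mm in x, 30 mm in y). Its two y sides are notched from 37 to 47 mm above the foot (6 mm thick there). When rocked towards a jaw it turns about the lower edge of its foot on that side.
- fixture: Fixed clamp: aluminium base plate 80 mm (x) by 150 mm (y), 10 mm thick; blue jaws on its +y and -y sides. Origin: centre of the underside, z up. A well in the middle (floor 5 mm above the origin, about 1.5 mm clear all round) holds the dop's foot. Jaw blocks: 40 mm wide in x, starting 30 mm from the middle, 63 mm high; with screw heads 68 mm high, out to 76 mm.
- hooks (a point): Point on the clamp's axis 45 mm above its origin: underside of the two steel hooks, one per jaw, that reach into the dop's notches (tips 12 mm from the axis), so a straight pull is blocked after about 3 mm. A jaw slides outwards along the clamp's y with about 4 N dry friction, stays where left, meets a solid stop after 4.6 mm. Its hook clears the upright dop after about 3.5 mm.
- screws (a point): On the clamp's axis 59 mm above its origin, level with the brass screws, one per jaw. Their tips stand 0.5-9.5 mm off the dop, set anew each time and per side. The leaning dop meets a tip and pushes that jaw back (3-5 N sideways at the grip) to a firm stop, at a lean of 0.1 to 0.3 rad: feel for it (8 N is enough). Over 22 N on a jaw is wrenching (about 14 N sideways at the grip).
- pan (a point): Centre of the top of the scale's round steel pan, 84 mm in diameter, 28 mm above the table; z up. The fixed white scale, 170 mm (its x) by 120 mm (its y) and 22 mm high, has this point 25 mm from its middle towards its +x; nothing stands above the pan.
- bowl: Bystander: loose steel bowl, 80 mm across, 30 mm high. Origin at the centre of its underside.
- tub: Bystander: loose white open tub, 72 mm across, 50 mm high. Origin at the centre of its underside.
- jar: Bystander: loose small amber jar with black cap, 36 mm across, 45 mm high. Origin at the centre of its underside.
Not all that is in view belongs to the job. Of the things that look like the part that bears dop_mid, the smaller one is meant.

How it is judged:
By the outcome, as a careful person would: the job done as asked, in the order asked, and still so for the second after the job is handed in, with the robot touching nothing.
It also fails if it takes over 67 s, if anything falls off the work surface, if the arm or the gripper's body presses on something with over 40 N, if the wrist force passes 120 N, or if a joint passes its speed limit or range.

ROBOT

A 6-joint arm with a two-finger parallel gripper is mounted at the origin on the work surface. World frame = base frame: x ahead of the robot, y to its left, z up, the work surface at z = 0. Lengths are in m, angles in rad, forces in N, time in s.
With the tool pointing down it reaches from about 0.35 to 0.775 m from the base axis. Payload 5.5 kg.
Tool frame: the origin (TCP) lies midway between the tips of the shut fingers; the grasp point (between the pads) lies 19 mm behind it; z points along the fingers, y is the line along which they close (so a half turn about z gives the same grasp; the last joint's range is limited). The gripper opens to 85 mm and grips with 20 to 120 N. Pads are 22 mm wide; open, the fingers measure 114 mm over their backs; the gripper's body (76 mm by 85 mm) begins 54 mm behind the grasp point. The pads swing forward as they close: fully open they stand 13 mm farther back than shut.
Start: joints at [0.963, 0.313, 0.046, 1.304, 0, 1.431], TCP at [0.259, 0.513, 0.231] pointing down, gripper open.
Joint ranges: [-2.76, 2.76], [-0.86, 1.69], [-1.03, 1.26], [-2.2, 2.34], [-1.47, 1.5], [-3.14, 3.14]. Speed limits (rad/s): [2.57, 2.57, 3.14, 3.14, 3.14, 3.14].

INTERFACE

Orientations are given as a unit quaternion [w, x, y, z].
In Python, from workcell import env gives the robot as it stands. The module is installed in compiled form; this text tells all that it offers.
- The arm moves only by the tool servo_tool, never from a script. Its argument "increments" is a list of rows, each an object of numbers: "grip": the closure, from 0 (fully open) to 1 (shut); "x", "y", "z": the shift along the tool's x, y, z in mm; "roll": the turn about the tool's z in degrees. In form: [{"grip": .., "x": .., "y": .., "z": .., "roll": ..}, ...]. A call has 1 to 5 rows; each row shifts and turns the commanded pose from where the row before left it, along the tool's axes as they then stand; what a row does not reach is not made up. A row lasts 1/12 s, in which the tool goes at most 41.7 mm and 7.16 degrees, less where a joint would pass 70% of its speed; a pose out of reach is approached as far as the arm can. A call is refused whole if a number of a shift passes 41.7 or a number of a turn 7.16, either way. A call with a gripper value outside its range is refused whole. The fingers move at their own pace and stop on an object; "grip_force" is the grip in N (left out, the last holds). Time passes only in rows, so rows that do not move let the fingers close. It gives the time, the measured TCP pose, the force, the opening and the grip force at its end, in the units of the state.
- env.get_state(): the state, without advancing time (a new reading comes with each control period).
- env.read_camera(name): name is "scene" or "side" or "wrist"; returns the picture (480x640x3 uint8, red, green, blue); there is no depth.
- env.get_calibration(name): a dict with "vertical_fov" (degrees; the focal length in pixels is half the picture's height over the tangent of half this angle, whatever the lens; pixels are square), "cx", "cy" (the principal point, pixels), "rvec" (rotation vector, rad) and "tvec" (3), from world to camera coordinates, as OpenCV has them; the wrist camera has in their place "tool_from_camera" (4x4, takes a point from camera to tool coordinates, whose origin is the TCP and whose axes are the flange's). Camera axes: x right, y down, z forward; pixel columns grow to the right and rows downward; lengths in m; the calibration is good to about 2 mm. A picture is of the moment at which its call begins: read the wrist's pose just before it. get_calibration takes no time and is no camera call.
- env.hand_in(): hands the job in; it is judged then, once.
The state is a dict: "clock": time; "joint_pos": joint angles; "qvel": joint speeds; "tau": joint torques, N m; "tcp_pos": TCP position; "orientation": TCP orientation; "wrist_force": force on the tool from outside, world axes, zero at the start; "ft_torque": the same for the moment, N m; "finger_gap": finger opening in m; "grip_force": force on a finger pad.
Only numpy, scipy, OpenCV 4.12 (cv2) and the standard library are available. Lean on these libraries where they do the work, as an engineer would, in place of code of your own. Each camera call takes 0.05 s, during which the arm holds its last target. There are 200 camera calls.

## Working session

There is one attempt and no reset: what is moved stays moved. The work goes in short steps, Python scripts to look and compute and a tool call to move; the robot and the scene stay as the last step left them, time stands still between calls to the robot, and variables do not carry over. Pictures are saved under pics/ and viewed, at most 10 in all, crops included, and the job is handed in when it is done.

Besides the shell and the picture viewer there is one more tool, called as name(argument=value, ...), one argument or row to a line, values as JSON. servo_tool: Moves the arm, as the interface text tells. Its arguments: {"type":"object","properties":{"increments":{"type":"array"},"grip_force":{"type":"number"}},"required":["increments"]}

```bash
mkdir -p pics; cat > h.py <<'E'
import numpy as np, cv2
from workcell import env
def K(n):
    c=env.get_calibration(n); f=240/np.tan(np.radians(c["vertical_fov"])/2)
    return c,np.array([[f,0,c["cx"]],[0,f,c["cy"]],[0,0,1.]])
def cam(n,pose=None):
    c,k=K(n)
    if n=="wrist":
        s=pose or env.get_state(); w,x,y,z=s["orientation"]
        from scipy.spatial.transform import Rotation as R
        T=np.eye(4);T[:3,:3]=R.from_quat([x,y,z,w]).as_matrix();T[:3,3]=s["tcp_pos"]
        M=T@np.array(c["tool_from_camera"]); return k,M[:3,:3],M[:3,3]
    r=cv2.Rodrigues(np.array(c["rvec"],float))[0]; return k,r.T,-r.T@np.array(c["tvec"],float).ravel()
def ray(C,u,v):
    k,r,o=C; return o,r@np.linalg.inv(k)@np.array([u,v,1.])
def plane(C,u,v,z):
    o,d=ray(C,u,v); return o+d*(z-o[2])/d[2]
def proj(C,p):
    k,r,o=C; q=k@(r.T@(np.array(p)-o)); return q[:2]/q[2]
def tri(C1,p1,C2,p2):
    o1,d1=ray(C1,*p1);o2,d2=ray(C2,*p2)
    t=np.linalg.lstsq(np.c_[d1,-d2],o2-o1,rcond=None)[0]
    a,b=o1+d1*t[0],o2+d2*t[1]; return (a+b)/2,np.linalg.norm(a-b)
E
python3 - <<'E'
from h import *
for n in("scene","side","wrist"):
    im=env.read_camera(n); cv2.imwrite(f"pics/{n}0.png",im[:,:,::-1]); print(n,env.get_calibration(n))
print(env.get_state())
a=cv2.imread("pics/scene0.png")
E
```

```text
scene {'vertical_fov': 50.249118435576094, 'cx': 319.852337568782, 'cy': 225.16437510833072, 'rvec': array([ 1.90342627,  1.31491606, -0.62011476]), 'tvec': array([-0.21362271, -0.28547617,  1.60938488])}
side {'vertical_fov': 57.219276565280836, 'cx': 318.9963847782042, 'cy': 238.93704926047204, 'rvec': array([ 2.39506029, -0.71696062,  0.24407089]), 'tvec': array([-0.51636373,  0.30197519,  0.67421894])}
wrist {'vertical_fov': 71.99162729865776, 'cx': 318.09629559070163, 'cy': 242.24507432975201, 'tool_from_camera': array([[-2.15206035e-04, -9.51620394e-01, -3.07276065e-01,
         7.88570158e-02],
       [ 9.99999928e-01, -1.09174344e-04, -3.62258894e-04,
        -2.94418966e-04],
       [ 3.11186289e-04, -3.07276121e-01,  9.51620349e-01,
        -1.43460267e-01],
       [ 0.00000000e+00,  0.00000000e+00,  0.00000000e+00,
         1.00000000e+00]])}
{'clock': 0.15, 'joint_pos': array([ 9.63421034e-01,  3.13869460e-01,  4.52166471e-02,  1.30357486e+00,
       -2.03285658e-05,  1.43121725e+00]), 'qvel': array([-0.00212448, -0.00198562,  0.00304813,  0.00176109,  0.00150578,
       -0.00179097]), 'tau': array([ 4.01475481e-03, -4.81062627e+01,  2.98817736e+01,  1.37526487e-02,
       -2.71546224e-05, -3.26964098e-06]), 'tcp_pos': array([0.25906132, 0.51290438, 0.23058052]), 'orientation': array([-2.51654182e-04,  2.31771172e-01,  9.72770071e-01, -6.70048186e-04]), 'wrist_force': array([ 0.51304621,  0.40657237, -0.20798514]), 'ft_torque': array([ 0.00845289, -0.00565147,  0.04018108]), 'grip_force': 0.0, 'finger_gap': 0.08542413365428544}
```

View pics/scene0.png

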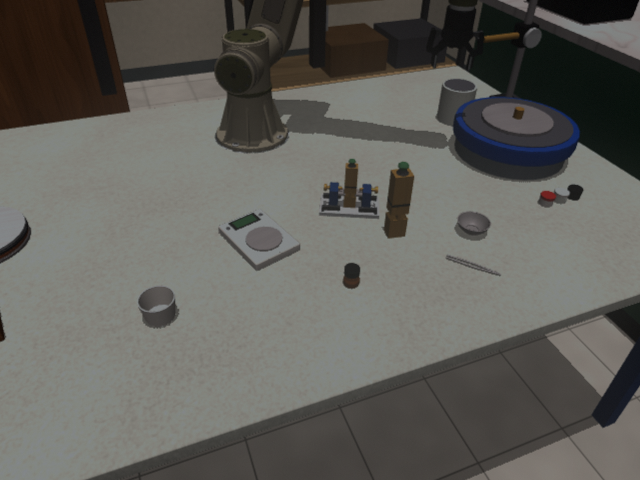

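View pics/side0.png

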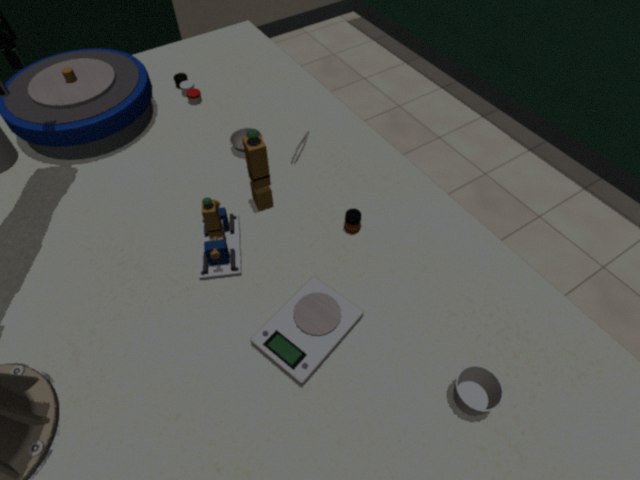

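The scene view shows two things that could be the dop. The smaller one is in the clamp, at scene (351,185) and side (210,218). The larger one stands free, at scene (398,200) and side (258,168). I choose the smaller one in the clamp. The pan is at scene (264,238) and side (317,313).

```bash
python3 - <<'E'
from h import *
I={n:cv2.imread(f"pics/{n}0.png") for n in("scene","side")}
C={n:cam(n) for n in I}
G={}
for n,roi in(("scene",(300,140,440,220)),("side",(180,110,290,260))):
    x0,y0,x1,y1=roi; h=cv2.cvtColor(I[n],cv2.COLOR_BGR2HSV)
    m=cv2.inRange(h,(50,80,30),(90,255,255)); k=np.zeros_like(m);k[y0:y1,x0:x1]=m[y0:y1,x0:x1]
    N,L,S,c=cv2.connectedComponentsWithStats(k)
    G[n]=sorted([(tuple(c[i].round(1)),tuple(S[i])) for i in range(1,N) if S[i][4]>15]); print(n,G[n])
for nm in("scene","side"):
    pass
a=G["scene"];b=G["side"]
for i in range(min(len(a),len(b))): print("stone",i,tri(C["scene"],a[i][0],C["side"],b[i][0]))
# pan
for n,(u,v) in(("scene",(264,238)),("side",(317,313))):
    h=cv2.cvtColor(I[n],cv2.COLOR_BGR2LAB); print(h[v,u])
    x=slice(v-60,v+60),slice(u-60,u+60)
    d=np.abs(h.astype(int)-h[v-2:v+3,u-2:u+3].reshape(-1,3).mean(0)).sum(2)
    k=np.zeros(d.shape,np.uint8);k[x]=(d[x]<16)*255
    k=cv2.morphologyEx(k,cv2.MORPH_OPEN,np.ones((3,3)))
    N,L,S,c=cv2.connectedComponentsWithStats(k);i=L[v,u]
    cn=max(cv2.findContours((L==i).astype(np.uint8),0,2)[0],key=cv2.contourArea)
    P=np.array([plane(C[n],*p[0],0.028)[:2] for p in cn],np.float32)
    print(n,"pan",cv2.minEnclosingCircle(P),P.max(0)-P.min(0),(P.max(0)+P.min(0))/2)
s=I["scene"][145:245,300:440];t=I["side"][110:290,160:300]
cv2.imwrite("pics/c.png",np.hstack([cv2.resize(s,(560,400),interpolation=2)[:, :430],cv2.resize(t,(311,400),interpolation=2)]))
E
```

```text
scene [((np.float64(403.4), np.float64(164.5)), (np.int32(400), np.int32(162), np.int32(8), np.int32(6), np.int32(35)))]
side [((np.float64(206.6), np.float64(201.1)), (np.int32(203), np.int32(198), np.int32(8), np.int32(7), np.int32(41))), ((np.float64(252.1), np.float64(133.5)), (np.int32(247), np.int32(130), np.int32(12), np.int32(9), np.int32(75)))]
stone 0 (array([0.4786781 , 0.23581745, 0.0826396 ]), np.float64(0.07971129058021477))
[105 130 129]
scene pan ((0.5349842309951782, -0.11644139140844345), 0.04174118489027023) [0.08117035 0.08272205] [ 0.53533095 -0.11665809]
[ 98 129 130]
side pan ((0.5358901023864746, -0.1183803603053093), 0.042846329510211945) [0.08377576 0.08259416] [ 0.5356506  -0.11698593]
```

View pics/c.png

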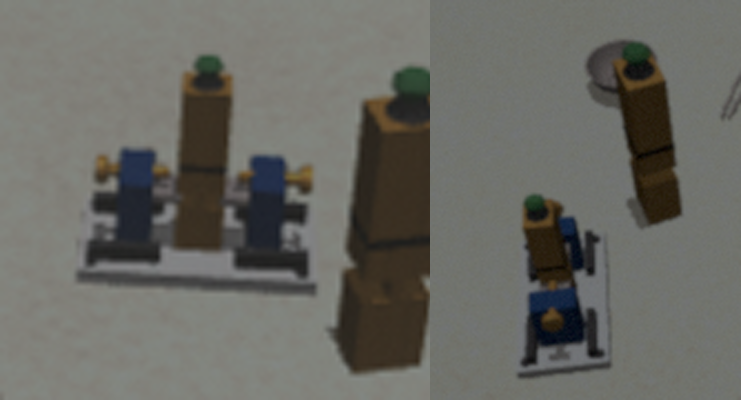

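The crop shows the small dop in the clamp between the two blue jaws, its stone at scene (352,161) and side (206.6,201). The larger decoy stands free to its right.

```bash
python3 - <<'E'
from h import *
a=cam("scene");b=cam("side")
print("stone",tri(a,(352,161.2),b,(206.6,201.1)))
print("decoy",tri(a,(403.4,164.5),b,(252.1,133.5)))
for u,v in((319.5,212.5),(378.7,215.8)): print("plate scene",plane(a,u,v,.01))
for u,v in((199.6,278.9),(234,274),(233.,215.9)): print("plate side",plane(b,u,v,.01))
for n,C,u,v,z in(("bowl",a,474,224,.03),("jar",a,352,268,.045),("tub",a,157,298,.05)): print(n,plane(C,u,v,z))
s=env.get_state();print(s["tcp_pos"])
from scipy.spatial.transform import Rotation as R
w,x,y,z=s["orientation"];print(R.from_quat([x,y,z,w]).as_matrix().round(3))
E
```

```text
stone (array([0.46203795, 0.12966365, 0.13718806]), np.float64(0.0020193652665109908))
decoy (array([0.5929973 , 0.19029215, 0.19021299]), np.float64(0.0032963051411601394))
plate scene [0.46778628 0.04683081 0.01      ]
plate scene [0.53061608 0.17991703 0.01      ]
plate side [0.39453022 0.07315531 0.01      ]
plate side [0.45414108 0.04720831 0.01      ]
plate side [0.51842822 0.18039669 0.01      ]
bowl [0.66051885 0.36565042 0.03      ]
jar [0.71475996 0.02340342 0.045     ]
tub [ 0.66718616 -0.36609622  0.05      ]
[0.25906132 0.51290438 0.23058052]
[[-0.893  0.451 -0.001]
 [ 0.451  0.893 -0.001]
 [ 0.    -0.001 -1.   ]]
```

servo_tool(
  increments=[
    {"grip": 0, "x": -32, "y": -22.8, "z": 0, "roll": 0},
    {"grip": 0, "x": -32, "y": -22.8, "z": 0, "roll": 0},
    {"grip": 0, "x": -32, "y": -22.8, "z": 0, "roll": 0},
    {"grip": 0, "x": -32, "y": -22.8, "z": 0, "roll": 0},
    {"grip": 0, "x": -32, "y": -22.8, "z": 0, "roll": 0},
  ],
)

```text
clock: 0.57
tcp_pos: [0.3509, 0.3377, 0.231]
orientation: [-0.0, 0.231, 0.973, -0.0]
wrist_force: [1.0, -0.3, 0.1]
finger_gap: 0.0855
grip_force: 0.0
```

servo_tool(
  increments=[
    {"grip": 0, "x": -32, "y": -22.8, "z": 0, "roll": 0},
    {"grip": 0, "x": -32, "y": -22.8, "z": 0, "roll": 0},
    {"grip": 0, "x": -32, "y": -22.8, "z": 0, "roll": 0},
    {"grip": 0, "x": -32, "y": -22.8, "z": 0, "roll": 0},
    {"grip": 0, "x": -32, "y": -22.8, "z": 0, "roll": 0},
  ],
)

```text
clock: 0.98
tcp_pos: [0.4424, 0.1636, 0.2313]
orientation: [-0.0, 0.232, 0.973, 0.0]
wrist_force: [0.5, 0.5, -0.3]
finger_gap: 0.0855
grip_force: 0.0
```

servo_tool(
  increments=[
    {"grip": 0, "x": 0, "y": 0, "z": 0, "roll": -7},
    {"grip": 0, "x": 0, "y": 0, "z": 0, "roll": -7},
    {"grip": 0, "x": 0, "y": 0, "z": 0, "roll": -7},
    {"grip": 0, "x": 0, "y": 0, "z": 0, "roll": -7},
    {"grip": 0, "x": 0, "y": 0, "z": 0, "roll": -7},
  ],
)

```text
clock: 1.4
tcp_pos: [0.442, 0.1651, 0.231]
orientation: [-0.0, -0.074, 0.997, 0.0]
wrist_force: [0.4, 0.5, -0.5]
finger_gap: 0.0858
grip_force: 0.0
```

servo_tool(
  increments=[
    {"grip": 0, "x": 0, "y": 0, "z": 0, "roll": -7},
    {"grip": 0, "x": 0, "y": 0, "z": 0, "roll": -7},
    {"grip": 0, "x": 0, "y": 0, "z": 0, "roll": -7},
    {"grip": 0, "x": 0, "y": 0, "z": 0, "roll": -7},
    {"grip": 0, "x": 0, "y": 0, "z": 0, "roll": -7},
  ],
)

```text
clock: 1.82
tcp_pos: [0.4419, 0.1654, 0.231]
orientation: [-0.0, -0.371, 0.929, 0.0]
wrist_force: [-0.4, 0.3, -0.0]
finger_gap: 0.0856
grip_force: 0.0
```

servo_tool(
  increments=[
    {"grip": 0, "x": 0, "y": 0, "z": 0, "roll": -7},
    {"grip": 0, "x": 0, "y": 0, "z": 0, "roll": -7},
    {"grip": 0, "x": 0, "y": 0, "z": 0, "roll": -7},
    {"grip": 0, "x": 0, "y": 0, "z": 0, "roll": 0},
    {"grip": 0, "x": 0, "y": 0, "z": 0, "roll": 0},
  ],
)

```text
clock: 2.23
tcp_pos: [0.4419, 0.1654, 0.2311]
orientation: [-0.0, -0.53, 0.848, 0.0]
wrist_force: [-0.6, -0.0, 0.8]
finger_gap: 0.0854
grip_force: 0.0
```

```bash
python3 - <<'E'
from h import *
s=env.get_state();im=env.read_camera("wrist");cv2.imwrite("pics/w1.png",im[:,:,::-1])
print(s); C=cam("wrist",s); np.save("w1.npy",np.array(C,dtype=object),allow_pickle=True)
print(proj(C,(.462,.1297,.137)))
E
```

```text
{'clock': 2.2333, 'joint_pos': array([ 1.87717447e-01,  1.14262216e-01, -2.06911648e-01,  1.25005471e+00,
        1.20401359e-04, -9.29303091e-01]), 'qvel': array([ 1.37662237e-04,  1.57979001e-03,  3.01931481e-03, -4.21658076e-04,
        7.30300428e-05,  1.30081877e-02]), 'tau': array([ 2.52205486e-03, -3.63473797e+01,  2.96190083e+01,  4.25022954e-03,
        8.52689550e-05, -2.29023169e-01]), 'tcp_pos': array([0.44193241, 0.16541408, 0.2311047 ]), 'orientation': array([-1.79622559e-04, -5.29923402e-01,  8.48045481e-01,  1.34423062e-04]), 'wrist_force': array([-0.55431793, -0.04653984,  0.8431312 ]), 'ft_torque': array([ 0.02665948,  0.00094934, -0.01454901]), 'grip_force': 0.0, 'finger_gap': 0.08544689743757858}Traceback (most recent call last):
  File "<stdin>", line 3, in <module>
ValueError: could not broadcast input array from shape (3,3) into shape (3,)
```

View pics/w1.png

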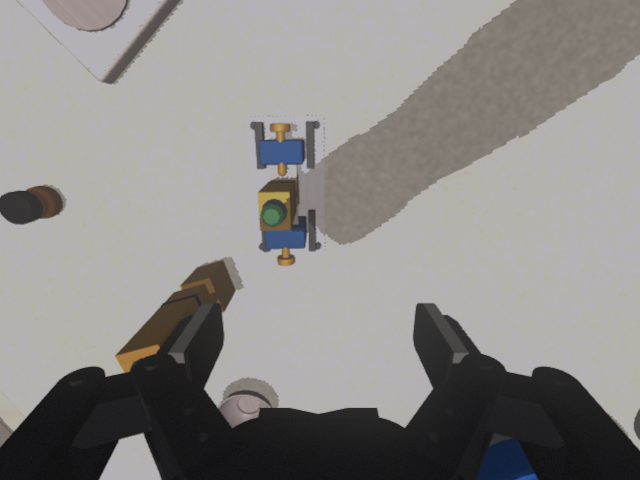

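The wrist view shows the dop's top at (278,211) with the stone at (273,213). The jaws are above and below it, with screw heads at (280,127) and (286,261). The decoy is at lower left and the scale at upper left.

```bash
python3 - <<'E'
from h import *
s=env.get_state();C=cam("wrist",s);im=cv2.imread("pics/w1.png");h=cv2.cvtColor(im,cv2.COLOR_BGR2HSV)
def pm(m,z,nm):
    q=np.zeros_like(m);q[105:275,235:330]=m[105:275,235:330]
    for c in cv2.findContours(q,0,2)[0]:
        if cv2.contourArea(c)<40: continue
        P=np.array([plane(C,*p[0],z)[:2] for p in c],np.float32)
        r=cv2.minAreaRect(P);print(nm,cv2.boundingRect(c),np.round(r[0],4),np.round(r[1],4),round(r[2],1))
pm(cv2.inRange(h,(15,130,140),(32,255,255)),.125,"top")
pm(cv2.inRange(h,(50,60,20),(90,255,255)),.134,"stone")
pm(cv2.inRange(h,(100,120,60),(125,255,255)),.068,"jaw")
p=plane(C,280,127,.064);q=plane(C,286,261,.064);d=p-q;print(p,q,(p+q)/2,np.degrees(np.arctan2(d[1],d[0])),np.linalg.norm(d))
w,x,y,z=s["orientation"]
from scipy.spatial.transform import Rotation as R
M=R.from_quat([x,y,z,w]).as_matrix();print(M.round(4),np.degrees(np.arctan2(M[1,1],M[0,1])))
for c in (90,):
    g=cv2.Canny(cv2.cvtColor(im,6),40,100)[110:255,245:330]
E
```

```text
top (258, 192, 31, 19) [0.4585 0.122 ] [0.0131 0.0232] 67.4
top (273, 124, 13, 17) [0.4313 0.0799] [0.0111 0.0085] 61.6
stone (261, 204, 23, 23) [0.4627 0.1299] [0.0163 0.0161] 43.2
jaw (265, 230, 39, 18) [0.4786 0.1654] [0.0173 0.0369] 64.0
jaw (260, 141, 42, 23) [0.4437 0.0921] [0.019 0.037] 64.0
[0.43441325 0.07293202 0.064     ] [0.4888492  0.18802571 0.064     ] [0.46163122 0.13047887 0.064     ] -115.31278306968352 0.1273178295034169
[[-4.383e-01 -8.988e-01 -3.000e-04]
 [-8.988e-01  4.383e-01  0.000e+00]
 [ 1.000e-04  3.000e-04 -1.000e+00]] 154.00270741964954
```

servo_tool(
  increments=[
    {"grip": 0, "x": 11.5, "y": -16.8, "z": 0, "roll": 0},
    {"grip": 0, "x": 11.5, "y": -16.8, "z": 0, "roll": 0},
    {"grip": 0, "x": 0, "y": 0, "z": 20, "roll": 0},
    {"grip": 0, "x": 0, "y": 0, "z": 20, "roll": 0},
    {"grip": 0, "x": 0, "y": 0, "z": 20, "roll": 0},
  ],
)

```text
clock: 2.7
tcp_pos: [0.4629, 0.1298, 0.1708]
orientation: [0.001, -0.53, 0.848, -0.0]
wrist_force: [0.5, 0.5, -0.4]
finger_gap: 0.0857
grip_force: 0.0
```

servo_tool(
  increments=[
    {"grip": 0.2, "x": 0, "y": 0, "z": 0, "roll": 0},
    {"grip": 0.2, "x": 0, "y": 0, "z": 0, "roll": 0},
    {"grip": 0.2, "x": 0, "y": 0, "z": 0, "roll": 0},
  ],
)

```text
clock: 2.95
tcp_pos: [0.4628, 0.1302, 0.1722]
orientation: [0.0, -0.531, 0.847, -0.0]
wrist_force: [0.2, 0.8, 0.5]
finger_gap: 0.0681
grip_force: 0.0
```

```bash
python3 - <<'E'
from h import *
s=env.get_state();im=env.read_camera("wrist");cv2.imwrite("pics/w2.png",im[:,:,::-1]);C=cam("wrist",s)
h=cv2.cvtColor(im,cv2.COLOR_RGB2HSV);print(s["tcp_pos"],s["finger_gap"])
for nm,lo,hi,z in(("top",(15,130,140),(32,255,255),.125),("stone",(50,60,20),(90,255,255),.134),("jaw",(100,120,60),(125,255,255),.068)):
    for c in cv2.findContours(cv2.inRange(h,lo,hi),0,2)[0]:
        if cv2.contourArea(c)>80:
            P=np.array([plane(C,*p[0],z)[:2] for p in c],np.float32);r=cv2.minAreaRect(P);print(nm,cv2.boundingRect(c),np.round(r[0],4),np.round(r[1],4),round(r[2],1))
E
```

```text
[0.46279088 0.13022342 0.17224516] 0.0681492507552402
top (130, 441, 58, 39) [0.644  0.2179] [0.0277 0.0462] 85.5
top (309, 153, 18, 19) [0.4347 0.0718] [0.0099 0.0095] 64.1
stone (305, 262, 29, 28) [0.4627 0.1311] [0.0167 0.0165] 42.3
jaw (297, 275, 45, 20) [0.4784 0.1643] [0.0171 0.0364] 64.2
jaw (293, 173, 20, 15) [0.4524 0.0794] [0.0169 0.0081] 4.7
```

View pics/w2.png

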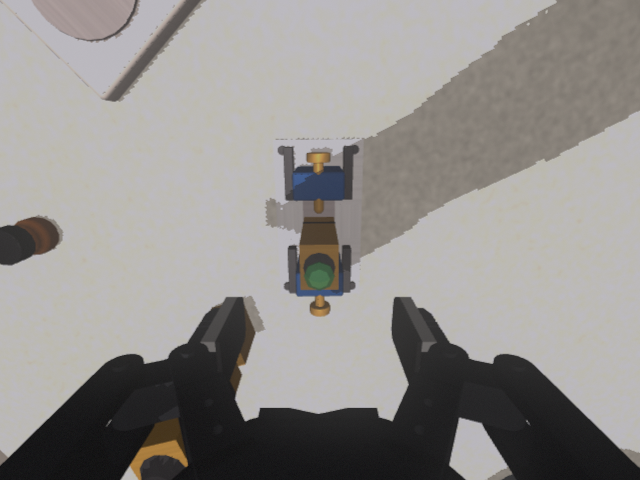

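The dop is centred between the fingers, with the stone at (319,275), the finger midline at about x=318, and the axis aligned. I can descend.

servo_tool(
  increments=[
    {"grip": 0.3, "x": 0, "y": 0, "z": 22, "roll": 0},
    {"grip": 0.4, "x": 0, "y": 0, "z": 22, "roll": 0},
    {"grip": 0.5, "x": 0, "y": 0, "z": 22, "roll": 0},
    {"grip": 0.55, "x": 0, "y": 0, "z": 15, "roll": 0},
    {"grip": 0.55, "x": 0, "y": 0, "z": 7, "roll": 0},
  ],
  grip_force=20,
)

```text
clock: 3.42
tcp_pos: [0.4621, 0.1302, 0.0826]
orientation: [-0.0, -0.531, 0.847, 0.0]
wrist_force: [-0.9, -0.1, 0.7]
finger_gap: 0.0385
grip_force: 0.0
```

servo_tool(
  increments=[
    {"grip": 0.62, "x": 0, "y": 0, "z": 0, "roll": 0},
    {"grip": 0.65, "x": 0, "y": 0, "z": 0, "roll": 0},
    {"grip": 0.68, "x": 0, "y": 0, "z": 0, "roll": 0},
    {"grip": 0.7, "x": 0, "y": 0, "z": 0, "roll": 0},
    {"grip": 0.71, "x": 0, "y": 0, "z": 0, "roll": 0},
  ],
  grip_force=20,
)

```text
clock: 3.83
tcp_pos: [0.4632, 0.1303, 0.0844]
orientation: [0.001, -0.531, 0.847, -0.0]
wrist_force: [-0.9, 0.7, 0.3]
finger_gap: 0.025
grip_force: 0.2
```

servo_tool(
  increments=[
    {"grip": 0.74, "x": 0, "y": 0, "z": 0, "roll": 0},
    {"grip": 0.78, "x": 0, "y": 0, "z": 0, "roll": 0},
    {"grip": 0.82, "x": 0, "y": 0, "z": 0, "roll": 0},
  ],
  grip_force=20,
)

```text
clock: 4.08
tcp_pos: [0.4629, 0.1304, 0.0843]
orientation: [0.001, -0.531, 0.847, -0.0]
wrist_force: [-1.2, 1.2, 6.0]
finger_gap: 0.0236
grip_force: 20.6
```

servo_tool(
  increments=[
    {"grip": 0.82, "x": 0, "y": 0, "z": -0.4, "roll": 0},
    {"grip": 0.82, "x": -1.5, "y": 0, "z": 0, "roll": 0},
    {"grip": 0.82, "x": -1.5, "y": 0, "z": 0, "roll": 0},
  ],
  grip_force=20,
)

```text
clock: 4.33
tcp_pos: [0.4635, 0.1322, 0.0844]
orientation: [-0.0, -0.531, 0.847, -0.001]
wrist_force: [-4.0, -2.2, 8.4]
finger_gap: 0.024
grip_force: 20.2
```

servo_tool(
  increments=[
    {"grip": 0.82, "x": -1.5, "y": 0, "z": 0, "roll": 0},
    {"grip": 0.82, "x": -1.5, "y": 0, "z": 0, "roll": 0},
  ],
)

```text
clock: 4.5
tcp_pos: [0.4648, 0.1349, 0.0844]
orientation: [-0.0, -0.531, 0.847, -0.001]
wrist_force: [-3.0, -3.2, 8.6]
finger_gap: 0.0237
grip_force: 20.2
```

servo_tool(
  increments=[
    {"grip": 0.82, "x": 0, "y": 0, "z": -0.7, "roll": 0},
    {"grip": 0.82, "x": 0, "y": 0, "z": -0.5, "roll": 0},
  ],
)

```text
clock: 4.67
tcp_pos: [0.4647, 0.1355, 0.0846]
orientation: [-0.0, -0.531, 0.847, 0.0]
wrist_force: [0.6, -0.0, -2.7]
finger_gap: 0.024
grip_force: 19.7
```

servo_tool(
  increments=[
    {"grip": 0.82, "x": -1.5, "y": 0, "z": -0.2, "roll": 0},
    {"grip": 0.82, "x": -1.5, "y": 0, "z": -0.1, "roll": 0},
  ],
)

```text
clock: 4.83
tcp_pos: [0.4656, 0.1377, 0.0847]
orientation: [-0.001, -0.531, 0.847, -0.0]
wrist_force: [-1.3, -2.7, -0.3]
finger_gap: 0.0235
grip_force: 20.0
```

servo_tool(
  increments=[
    {"grip": 0.82, "x": -1.5, "y": 0, "z": 0, "roll": 0},
    {"grip": 0.82, "x": 0, "y": 0, "z": 0, "roll": 0},
  ],
)

```text
clock: 5.0
tcp_pos: [0.4665, 0.1395, 0.0848]
orientation: [-0.001, -0.531, 0.847, 0.0]
wrist_force: [-1.4, -1.8, -1.9]
finger_gap: 0.0232
grip_force: 20.0
```

servo_tool(
  increments=[
    {"grip": 0.82, "x": -1.5, "y": 0, "z": 0, "roll": 0},
    {"grip": 0.82, "x": 0, "y": 0, "z": 0, "roll": 0},
  ],
)

```text
clock: 5.17
tcp_pos: [0.4672, 0.141, 0.0849]
orientation: [-0.0, -0.531, 0.847, 0.0]
wrist_force: [-1.7, -1.5, -2.4]
finger_gap: 0.0241
grip_force: 19.9
```

servo_tool(
  increments=[
    {"grip": 0.82, "x": -1.5, "y": 0, "z": 0, "roll": 0},
    {"grip": 0.82, "x": 0, "y": 0, "z": 0, "roll": 0},
  ],
)

```text
clock: 5.33
tcp_pos: [0.4679, 0.1423, 0.085]
orientation: [-0.0, -0.531, 0.847, 0.0]
wrist_force: [-2.1, -2.8, -1.3]
finger_gap: 0.0239
grip_force: 19.9
```

servo_tool(
  increments=[
    {"grip": 0.82, "x": -1.5, "y": 0, "z": 0, "roll": 0},
    {"grip": 0.82, "x": 0, "y": 0, "z": 0, "roll": 0},
  ],
)

```text
clock: 5.5
tcp_pos: [0.4685, 0.1435, 0.085]
orientation: [-0.001, -0.531, 0.847, 0.0]
wrist_force: [-2.6, -3.5, -1.2]
finger_gap: 0.0242
grip_force: 19.9
```

servo_tool(
  increments=[
    {"grip": 0.82, "x": -1.5, "y": 0, "z": 0, "roll": 0},
    {"grip": 0.82, "x": 0, "y": 0, "z": 0, "roll": 0},
  ],
)

```text
clock: 5.67
tcp_pos: [0.4692, 0.1449, 0.0851]
orientation: [-0.0, -0.531, 0.847, 0.0]
wrist_force: [-2.8, -3.6, -2.0]
finger_gap: 0.0237
grip_force: 20.0
```

servo_tool(
  increments=[
    {"grip": 0.82, "x": -1.5, "y": 0, "z": 0, "roll": 0},
    {"grip": 0.82, "x": 0, "y": 0, "z": 0, "roll": 0},
  ],
)

```text
clock: 5.83
tcp_pos: [0.4699, 0.1463, 0.0851]
orientation: [-0.0, -0.531, 0.847, 0.0]
wrist_force: [-3.2, -3.5, -1.4]
finger_gap: 0.0237
grip_force: 20.0
```

servo_tool(
  increments=[
    {"grip": 0.82, "x": -1.5, "y": 0, "z": 0, "roll": 0},
    {"grip": 0.82, "x": 0, "y": 0, "z": 0, "roll": 0},
  ],
)

```text
clock: 6.0
tcp_pos: [0.4706, 0.1477, 0.0852]
orientation: [-0.0, -0.531, 0.847, 0.0]
wrist_force: [-3.0, -3.4, 0.2]
finger_gap: 0.0234
grip_force: 20.1
```

servo_tool(
  increments=[
    {"grip": 0.82, "x": -1.5, "y": 0, "z": 0, "roll": 0},
    {"grip": 0.82, "x": 0, "y": 0, "z": 0, "roll": 0},
  ],
)

```text
clock: 6.17
tcp_pos: [0.4713, 0.149, 0.0852]
orientation: [-0.0, -0.531, 0.847, 0.0]
wrist_force: [-3.0, -4.2, -1.3]
finger_gap: 0.0234
grip_force: 19.9
```

servo_tool(
  increments=[
    {"grip": 0.82, "x": -1.5, "y": 0, "z": 0, "roll": 0},
    {"grip": 0.82, "x": 0, "y": 0, "z": 0, "roll": 0},
  ],
)

```text
clock: 6.33
tcp_pos: [0.472, 0.1504, 0.0852]
orientation: [-0.0, -0.531, 0.847, 0.0]
wrist_force: [-3.8, -4.0, -0.9]
finger_gap: 0.0236
grip_force: 20.0
```

servo_tool(
  increments=[
    {"grip": 0.82, "x": -1, "y": 0, "z": 0, "roll": 0},
    {"grip": 0.82, "x": 0, "y": 0, "z": 0, "roll": 0},
  ],
)

```text
clock: 6.5
tcp_pos: [0.4724, 0.1512, 0.0852]
orientation: [-0.0, -0.531, 0.847, 0.0]
wrist_force: [-3.1, -3.8, -0.3]
finger_gap: 0.0237
grip_force: 20.1
```

servo_tool(
  increments=[
    {"grip": 0.82, "x": -1, "y": 0, "z": 0, "roll": 0},
    {"grip": 0.82, "x": 0, "y": 0, "z": 0, "roll": 0},
  ],
)

```text
clock: 6.67
tcp_pos: [0.4728, 0.152, 0.0852]
orientation: [-0.0, -0.531, 0.847, -0.0]
wrist_force: [-4.6, -4.6, 0.8]
finger_gap: 0.0241
grip_force: 20.1
```

servo_tool(
  increments=[
    {"grip": 0.82, "x": -1, "y": 0, "z": 0, "roll": 0},
    {"grip": 0.82, "x": 0, "y": 0, "z": 0, "roll": 0},
  ],
)

```text
clock: 6.83
tcp_pos: [0.4732, 0.1529, 0.0852]
orientation: [-0.0, -0.531, 0.847, -0.0]
wrist_force: [-3.2, -5.3, 0.5]
finger_gap: 0.0241
grip_force: 20.1
```

servo_tool(
  increments=[
    {"grip": 0.82, "x": 0, "y": 0, "z": 0, "roll": 0},
  ],
)

```text
clock: 6.92
tcp_pos: [0.4732, 0.1529, 0.0852]
orientation: [-0.0, -0.531, 0.847, -0.0]
wrist_force: [-3.7, -4.5, -0.1]
finger_gap: 0.0234
grip_force: 20.1
```

servo_tool(
  increments=[
    {"grip": 0.82, "x": -1, "y": 0, "z": 0, "roll": 0},
    {"grip": 0.82, "x": 0, "y": 0, "z": 0, "roll": 0},
  ],
)

```text
clock: 7.08
tcp_pos: [0.4736, 0.1537, 0.0852]
orientation: [-0.0, -0.531, 0.847, -0.0]
wrist_force: [-3.7, -4.5, -0.8]
finger_gap: 0.0237
grip_force: 20.1
```

servo_tool(
  increments=[
    {"grip": 0.82, "x": -1, "y": 0, "z": 0, "roll": 0},
    {"grip": 0.82, "x": 0, "y": 0, "z": 0, "roll": 0},
  ],
)

```text
clock: 7.25
tcp_pos: [0.4741, 0.1547, 0.0852]
orientation: [-0.0, -0.531, 0.847, -0.0]
wrist_force: [-3.9, -4.6, 1.1]
finger_gap: 0.0237
grip_force: 20.1
```

servo_tool(
  increments=[
    {"grip": 0.82, "x": -1, "y": 0, "z": 0, "roll": 0},
    {"grip": 0.82, "x": 0, "y": 0, "z": 0, "roll": 0},
  ],
)

```text
clock: 7.42
tcp_pos: [0.4745, 0.1556, 0.0852]
orientation: [-0.0, -0.531, 0.847, -0.0]
wrist_force: [-3.3, -3.6, 0.7]
finger_gap: 0.0237
grip_force: 20.1
```

servo_tool(
  increments=[
    {"grip": 0.82, "x": -1, "y": 0, "z": 0, "roll": 0},
    {"grip": 0.82, "x": 0, "y": 0, "z": 0, "roll": 0},
  ],
)

```text
clock: 7.58
tcp_pos: [0.4749, 0.1564, 0.0852]
orientation: [-0.0, -0.531, 0.847, -0.0]
wrist_force: [-4.0, -4.4, -0.4]
finger_gap: 0.0239
grip_force: 20.1
```

```bash
python3 - <<'E'
from h import *
im=env.read_camera("side");sc=env.read_camera("scene");cv2.imwrite("pics/s3.png",cv2.hconcat([cv2.resize(im[170:290,160:280,::-1],(400,400)),cv2.resize(sc[130:230,300:400,::-1],(400,400))]))
E
```

```text
(no output)
```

View pics/s3.png

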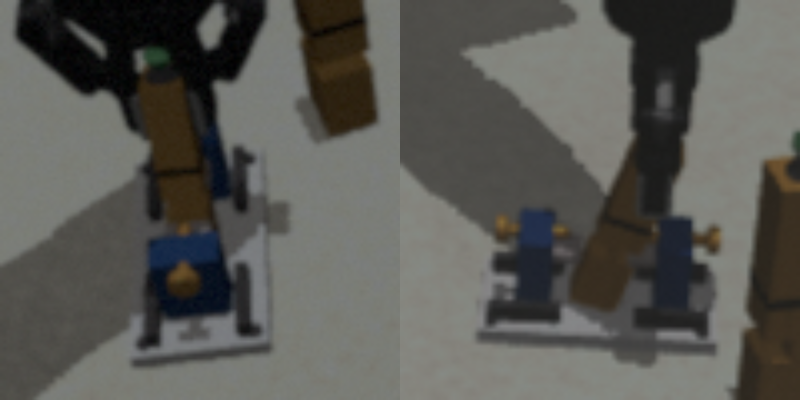

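The dop leans about 0.29 rad towards the +y jaw at scene crop (675,240), with its foot still in the well and the fingers clear of the jaw. I'll keep feeling for the stop.

servo_tool(
  increments=[
    {"grip": 0.82, "x": -0.8, "y": 0, "z": 0, "roll": 0},
    {"grip": 0.82, "x": 0, "y": 0, "z": 0, "roll": 0},
  ],
)

```text
clock: 7.85
tcp_pos: [0.4752, 0.1571, 0.0851]
orientation: [-0.0, -0.531, 0.847, -0.0]
wrist_force: [-4.3, -4.0, -0.3]
finger_gap: 0.0237
grip_force: 20.1
```

servo_tool(
  increments=[
    {"grip": 0.82, "x": -0.8, "y": 0, "z": 0, "roll": 0},
    {"grip": 0.82, "x": 0, "y": 0, "z": 0, "roll": 0},
  ],
)

```text
clock: 8.02
tcp_pos: [0.4756, 0.1579, 0.0851]
orientation: [-0.0, -0.531, 0.847, -0.0]
wrist_force: [-3.0, -4.8, -1.0]
finger_gap: 0.024
grip_force: 20.0
```

servo_tool(
  increments=[
    {"grip": 0.82, "x": -0.8, "y": 0, "z": 0, "roll": 0},
    {"grip": 0.82, "x": 0, "y": 0, "z": 0, "roll": 0},
  ],
)

```text
clock: 8.18
tcp_pos: [0.4759, 0.1586, 0.0851]
orientation: [-0.0, -0.531, 0.847, -0.0]
wrist_force: [-3.4, -3.9, -0.3]
finger_gap: 0.0239
grip_force: 20.0
```

servo_tool(
  increments=[
    {"grip": 0.82, "x": -0.8, "y": 0, "z": 0, "roll": 0},
    {"grip": 0.82, "x": 0, "y": 0, "z": 0, "roll": 0},
  ],
)

```text
clock: 8.35
tcp_pos: [0.4763, 0.1593, 0.085]
orientation: [-0.0, -0.531, 0.847, -0.0]
wrist_force: [-2.8, -4.2, -0.8]
finger_gap: 0.0239
grip_force: 20.0
```

servo_tool(
  increments=[
    {"grip": 0.82, "x": -0.8, "y": 0, "z": 0, "roll": 0},
    {"grip": 0.82, "x": 0, "y": 0, "z": 0, "roll": 0},
  ],
)

```text
clock: 8.52
tcp_pos: [0.4766, 0.16, 0.085]
orientation: [-0.0, -0.531, 0.847, -0.0]
wrist_force: [-3.7, -3.6, -2.1]
finger_gap: 0.024
grip_force: 19.9
```

```bash
python3 - <<'E'
from h import *
s=env.get_state();im=env.read_camera("wrist");C=cam("wrist",s);cv2.imwrite("pics/w4.png",im[:,:,::-1])
h=cv2.cvtColor(im,cv2.COLOR_RGB2HSV);print(s["tcp_pos"],s["wrist_force"],s["ft_torque"])
for nm,lo,hi,z in(("brass",(12,110,90),(32,255,255),.064),("stone",(50,60,20),(90,255,255),.134),("jaw",(100,120,40),(125,255,255),.068)):
    for c in cv2.findContours(cv2.inRange(h,lo,hi),0,2)[0]:
        if cv2.contourArea(c)>60:
            P=np.array([plane(C,*p[0],z)[:2] for p in c],np.float32);r=cv2.minAreaRect(P);print(nm,cv2.boundingRect(c),np.round(r[0],4),np.round(r[1],4),round(r[2],1))
E
```

```text
[0.47660555 0.1599584  0.08498183] [-3.66083832 -3.61537902 -2.09152353] [-0.96604091  0.75271561 -0.03365315]
brass (139, 364, 22, 14) [0.5904 0.1637] [0.0153 0.005 ] 9.6
brass (283, 246, 71, 141) [0.4856 0.1789] [0.0896 0.0406] 64.2
brass (294, 200, 49, 40) [0.4599 0.1259] [0.0205 0.025 ] 64.2
brass (311, 164, 14, 24) [0.4504 0.1057] [0.0111 0.0064] 64.2
brass (309, 104, 16, 20) [0.4384 0.0799] [0.0082 0.007 ] 64.2
brass (299, 87, 36, 17) [0.435  0.0727] [0.0067 0.0161] 65.0
stone (293, 378, 51, 36) [0.4816 0.1692] [0.0162 0.0164] 10.3
jaw (277, 121, 81, 45) [0.4439 0.0919] [0.0196 0.0373] 64.2
```

View pics/w4.png

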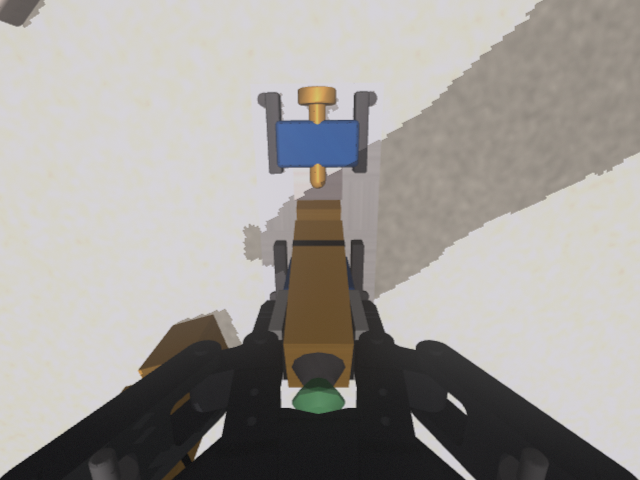

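The wrist view shows the leaning dop with its stone at (318,395). The -y jaw at (318,143) has not moved, and the +y jaw is hidden. I'll measure the +y jaw's shift from the fixed cameras.

```bash
cat > jaw.py <<'E'
from h import *
def heads(tag):
    im=env.read_camera("scene")[:,:,::-1].copy();cv2.imwrite(f"pics/{tag}.png",im);a=cv2.imread("pics/scene0.png")
    C=cam("scene")
    for nm,(x,y,w,h) in(("-y blue",(328,181,14,14)),("+y blue",(361,183,13,15)),("-y head",(320,182,9,11)),("+y head",(371,183,10,11)),("plate",(318,206,62,12))):
        # subpixel shift by phase of upscaled template match
        t=cv2.resize(a[y:y+h,x:x+w],None,fx=8,fy=8,interpolation=cv2.INTER_CUBIC)
        r=cv2.resize(im[y-4:y+h+4,x-4:x+w+4],None,fx=8,fy=8,interpolation=cv2.INTER_CUBIC)
        m=cv2.matchTemplate(r,t,cv2.TM_CCOEFF_NORMED);_,v,_,p=cv2.minMaxLoc(m)
        du,dv=p[0]/8-4,p[1]/8-4
        A=plane(C,x+w/2,y+h/2,.055);B=plane(C,x+w/2+du,y+h/2+dv,.055)
        print(nm,(du,dv),round(v,3),"mm along y",round(float((B-A)@np.array([.435,.9,0]))*1000,1))
    C=cam("scene");p0=proj(C,(.4627,.1305,.064));p1=proj(C,(.4627+.002,.1305+.00414,.064));print("px for 4.6mm",p1-p0)
E
python3 -c "
from jaw import *
heads('sc5')"
```

```text
-y blue (-0.125, 0.0) 0.833 mm along y -0.3
+y blue (1.75, 0.25) 0.796 mm along y 4.4
-y head (0.125, 0.125) 0.584 mm along y 0.4
+y head (1.75, -0.25) 0.926 mm along y 4.4
plate (-0.125, 0.0) 0.9 mm along y -0.3
px for 4.6mm [1.8520724  0.10793432]
```

servo_tool(
  increments=[
    {"grip": 0.82, "x": -0.8, "y": 0, "z": 0, "roll": 0},
    {"grip": 0.82, "x": 0, "y": 0, "z": 0, "roll": 0},
  ],
)

```text
clock: 8.78
tcp_pos: [0.4769, 0.1607, 0.085]
orientation: [-0.0, -0.531, 0.847, -0.0]
wrist_force: [-4.1, -3.8, -1.0]
finger_gap: 0.024
grip_force: 19.9
```

servo_tool(
  increments=[
    {"grip": 0.82, "x": -0.8, "y": 0, "z": 0, "roll": 0},
    {"grip": 0.82, "x": 0, "y": 0, "z": 0, "roll": 0},
  ],
)

```text
clock: 8.95
tcp_pos: [0.4772, 0.1613, 0.0849]
orientation: [-0.001, -0.531, 0.847, -0.0]
wrist_force: [-4.3, -5.5, -2.2]
finger_gap: 0.0238
grip_force: 19.8
```

servo_tool(
  increments=[
    {"grip": 0.82, "x": -0.8, "y": 0, "z": 0, "roll": 0},
    {"grip": 0.82, "x": 0, "y": 0, "z": 0, "roll": 0},
  ],
)

```text
clock: 9.12
tcp_pos: [0.4774, 0.1618, 0.0848]
orientation: [-0.001, -0.531, 0.847, -0.0]
wrist_force: [-3.7, -5.3, -2.9]
finger_gap: 0.0238
grip_force: 19.8
```

servo_tool(
  increments=[
    {"grip": 0.82, "x": 0, "y": 0, "z": 0, "roll": 0},
  ],
)

```text
clock: 9.2
tcp_pos: [0.4774, 0.1618, 0.0848]
orientation: [-0.001, -0.531, 0.847, -0.0]
wrist_force: [-2.9, -5.5, -2.2]
finger_gap: 0.0235
grip_force: 19.8
```

servo_tool(
  increments=[
    {"grip": 0.82, "x": -0.8, "y": 0, "z": 0, "roll": 0},
    {"grip": 0.82, "x": 0, "y": 0, "z": 0, "roll": 0},
  ],
)

```text
clock: 9.37
tcp_pos: [0.4776, 0.1622, 0.0847]
orientation: [-0.001, -0.531, 0.847, -0.0]
wrist_force: [-4.0, -6.1, -1.9]
finger_gap: 0.024
grip_force: 19.8
```

servo_tool(
  increments=[
    {"grip": 0.82, "x": -0.4, "y": 0, "z": 0, "roll": 0},
    {"grip": 0.82, "x": 0, "y": 0, "z": 0, "roll": 0},
  ],
)

```text
clock: 9.53
tcp_pos: [0.4777, 0.1624, 0.0846]
orientation: [-0.001, -0.531, 0.847, -0.001]
wrist_force: [-4.3, -7.2, -1.8]
finger_gap: 0.0236
grip_force: 19.8
```

```bash
python3 -c "
from jaw import *
print(env.get_state()['wrist_force'])
heads('sc6')"
```

```text
[-4.28976856 -7.2122588  -1.8499823 ]
-y blue (0.0, 0.0) 0.825 mm along y 0.0
+y blue (1.75, 0.25) 0.771 mm along y 4.4
-y head (0.125, 0.25) 0.604 mm along y 0.4
+y head (1.875, -0.25) 0.929 mm along y 4.7
plate (-0.125, 0.0) 0.909 mm along y -0.3
px for 4.6mm [1.8520724  0.10793432]
```

The +y jaw is at its stop, with about 8 N sideways and a travel of about 4.6 mm. Now back upright and over to the other side.

servo_tool(
  increments=[
    {"grip": 0.82, "x": 4, "y": 0, "z": -0.2, "roll": 0},
    {"grip": 0.82, "x": 5, "y": 0, "z": -0.2, "roll": 0},
    {"grip": 0.82, "x": 5, "y": 0, "z": -0.2, "roll": 0},
    {"grip": 0.82, "x": 5, "y": 0, "z": 0, "roll": 0},
    {"grip": 0.82, "x": 4, "y": 0, "z": 0, "roll": 0},
  ],
)

```text
clock: 10.0
tcp_pos: [0.4697, 0.143, 0.0866]
orientation: [0.002, -0.531, 0.847, -0.0]
wrist_force: [0.6, 4.1, -1.3]
finger_gap: 0.0238
grip_force: 20.2
```

servo_tool(
  increments=[
    {"grip": 0.82, "x": 4, "y": 0, "z": 0.2, "roll": 0},
    {"grip": 0.82, "x": 4, "y": 0, "z": 0.2, "roll": 0},
    {"grip": 0.82, "x": 2, "y": 0, "z": 0.2, "roll": 0},
    {"grip": 0.82, "x": 0, "y": 0, "z": 0, "roll": 0},
  ],
)

```text
clock: 10.33
tcp_pos: [0.4661, 0.1349, 0.0876]
orientation: [0.003, -0.531, 0.847, 0.0]
wrist_force: [1.7, 7.8, 10.9]
finger_gap: 0.0239
grip_force: 21.6
```

```bash
python3 - <<'E'
from h import *
s=env.get_state();print(s["tcp_pos"],s["wrist_force"],s["ft_torque"])
im=env.read_camera("wrist");cv2.imwrite("pics/w7f.png",im[:,:,::-1]);sc=env.read_camera("scene")
cv2.imwrite("pics/w7.png",cv2.hconcat([im[80:420,220:420,::-1].repeat(1,0).copy() if 0 else cv2.resize(im[130:430,220:420,::-1],(400,600)),cv2.resize(sc[150:220,315:385,::-1],(400,600-200)) if 0 else cv2.copyMakeBorder(cv2.resize(sc[150:225,315:385,::-1],(400,428),interpolation=2),0,172,0,0,0)]))
E
```

```text
[0.46609254 0.13494029 0.0875928 ] [ 1.72793484  7.82466814 10.90768037] [ 1.66787891  0.12178857 -0.03409806]
```

View pics/w7.png

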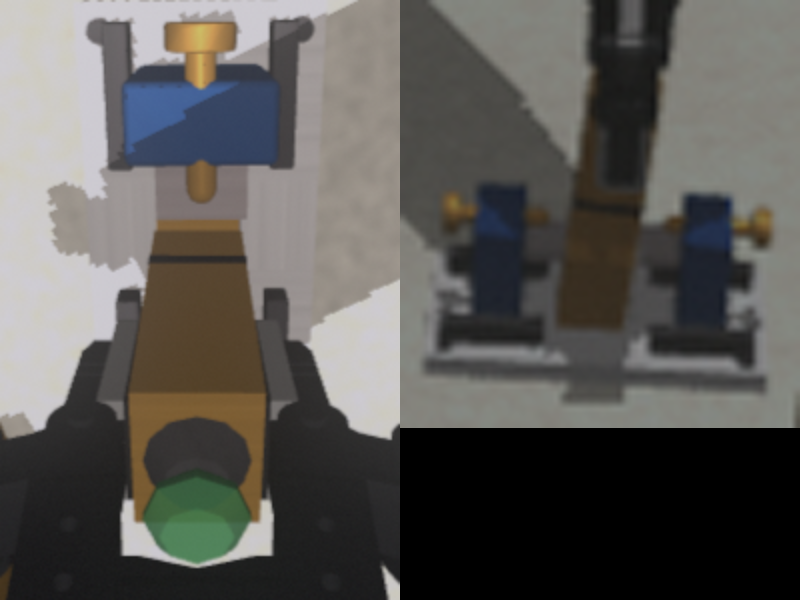

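The wrist crop shows the dop still leaning towards +y, with the black band at (198,259) and the top edge at (197,394). The foot has not swung back. I'll work out its pose in the clamp's mid plane.

```bash
cat > pose.py <<'E'
from h import *
o=np.array([.4627,.1304,0]);Y=np.array([.437,.8995,0]);X=np.array([.8995,-.437,0])
def mid(C,u,v):
    p,d=ray(C,u,v);t=((o-p)@X)/(d@X);q=p+d*t;return round((q-o)@Y*1000,1),round(q[2]*1000,1)
def xat(C,u,v,y):
    p,d=ray(C,u,v);t=(y-(p-o)@Y)/(d@Y);q=p+d*t;return q
E
python3 - <<'E'
from pose import *
C=cam("wrist")
W={"shoulder?":(198,222),"band lo":(198,255.5),"band hi":(198,262.5),"top-y edge":(196.5,394),"top+y":(198,521),"jawtip":(201,200)}
# width-based: scale gives depth; y,z at distance f*24/w
k=C[0];f=k[0,0]
for n,(x,y) in W.items():
    u,v=220+x/2,130+y/2
    for nm,w in (("shoulder?",85),("band lo",94.5),("band hi",96.5),("top-y edge",137),("top+y",127)):
        if nm==n:
            Z=f*24/(w/2); q=C[2]*1000+C[1]@np.array([(u-k[0,2])/f*Z,(v-k[1,2])/f*Z,Z]); print(n,"y",round((q-o*1000)@Y,1),"x",round((q-o*1000)@X,1),"z",round(q[2],1))
E
```

```text
shoulder? y -16.5 x 0.5 z 53.1
band lo y -14.2 x 0.5 z 73.6
band hi y -13.8 x 0.5 z 77.3
top-y edge y -9.7 x 0.6 z 129.8
top+y y 18.2 x 0.3 z 129.3
```

The foot's -y edge has landed on the well's rim: it is at y≈-19 mm, z≈10 mm, and the lean is 0.08. I'll ease the load, slide the dop about 5 mm towards +y, and let it drop back in.

servo_tool(
  increments=[
    {"grip": 0.82, "x": -1, "y": 0, "z": -0.6, "roll": 0},
    {"grip": 0.82, "x": -1, "y": 0, "z": 0, "roll": 0},
    {"grip": 0.82, "x": 0, "y": 0, "z": 0, "roll": 0},
  ],
)

```text
clock: 10.68
tcp_pos: [0.4663, 0.1355, 0.0875]
orientation: [0.001, -0.531, 0.847, -0.001]
wrist_force: [1.0, 3.1, 9.1]
finger_gap: 0.024
grip_force: 21.5
```

servo_tool(
  increments=[
    {"grip": 0.82, "x": -1, "y": 0, "z": 0, "roll": 0},
    {"grip": 0.82, "x": -1, "y": 0, "z": 0, "roll": 0},
    {"grip": 0.82, "x": 0, "y": 0, "z": 0, "roll": 0},
  ],
)

```text
clock: 10.93
tcp_pos: [0.4667, 0.1366, 0.0871]
orientation: [0.001, -0.531, 0.847, -0.001]
wrist_force: [-0.1, 0.5, 8.5]
finger_gap: 0.0241
grip_force: 21.4
```

servo_tool(
  increments=[
    {"grip": 0.82, "x": -1, "y": 0, "z": 0, "roll": 0},
    {"grip": 0.82, "x": -1, "y": 0, "z": 0, "roll": 0},
    {"grip": 0.82, "x": 0, "y": 0, "z": 0, "roll": 0},
  ],
)

```text
clock: 11.18
tcp_pos: [0.4673, 0.1381, 0.0867]
orientation: [0.0, -0.531, 0.847, -0.001]
wrist_force: [0.2, -0.9, 6.2]
finger_gap: 0.0241
grip_force: 21.1
```

servo_tool(
  increments=[
    {"grip": 0.82, "x": -1, "y": 0, "z": 0, "roll": 0},
    {"grip": 0.82, "x": -1, "y": 0, "z": 0, "roll": 0},
    {"grip": 0.82, "x": 0, "y": 0, "z": 0, "roll": 0},
  ],
)

```text
clock: 11.43
tcp_pos: [0.4681, 0.1402, 0.0861]
orientation: [-0.0, -0.531, 0.847, -0.001]
wrist_force: [1.2, -2.5, 3.1]
finger_gap: 0.0236
grip_force: 20.8
```

```bash
cat >> pose.py <<'E'
from scipy.optimize import least_squares
def lean(im,C,dbg=True):
    g=cv2.cvtColor(im,cv2.COLOR_RGB2HSV)[:,:,2].astype(float)
    col=g[:,314:323].mean(1)
    # band: darkest narrow dip between 200 and 330 above stone
    sm=cv2.GaussianBlur(col.reshape(-1,1),(1,31),8).ravel()
    rows=np.arange(205,330); d=(sm-col)[rows]
    b=rows[np.argmax(d)]
    # top -y edge: largest rise in brightness below the band
    gr=np.gradient(cv2.GaussianBlur(g[:,296:306].mean(1).reshape(-1,1),(1,5),1).ravel())
    t=b+20+np.argmax(gr[b+20:b+110])
    # solve y,z,theta with -y face points at 66 and 120 mm, assuming plane x=0: 2 rays -> use known 54 mm length
    out=[]
    pb,db=ray(C,319,b);pt,dt=ray(C,319,t)
    def f(q):
        y,z,th=q; r=[]
        for h,v in((66,b),(120,t)):
            yy=y-15*np.cos(th)+h*np.sin(th); zz=z+15*np.sin(th)+h*np.cos(th)
            r.append(proj(C,o+Y*yy/1000+np.array([0,0,zz/1000]))[1]-v)
        return r
    return b,t,f
def solve(im,C,s):
    b,t,f=lean(im,C)
    # third constraint: grip point is 19 mm above TCP and ~ h mm up the dop; instead scan the lean
    R=[]
    for th in np.arange(-.35,.36,.05):
        r=least_squares(lambda q:f([q[0],q[1],th]),[0,5]);R.append((round(th,2),*np.round(r.x,1)))
    return b,t,R
E
python3 - <<'E'
from pose import *
s=env.get_state();im=env.read_camera("wrist");C=cam("wrist",s);cv2.imwrite("pics/w8.png",im[:,:,::-1])
b,t,R=solve(im,C,s);print(b,t,s["wrist_force"],s["tcp_pos"]);print(R)
im=cv2.imread("pics/w7f.png")[:,:,::-1].copy()
print("w7",lean(im,C)[:2],"expected 259.5,327")
E
```

```text
257 329 [ 1.24180111 -2.47541637  3.12733571] [0.46809552 0.14019699 0.08611529]
[(np.float64(-0.35), np.float64(-11.6), np.float64(121.2)), (np.float64(-0.3), np.float64(-10.1), np.float64(107.7)), (np.float64(-0.25), np.float64(-8.8), np.float64(94.6)), (np.float64(-0.2), np.float64(-7.7), np.float64(81.8)), (np.float64(-0.15), np.float64(-6.7), np.float64(69.4)), (np.float64(-0.1), np.float64(-5.9), np.float64(57.3)), (np.float64(-0.05), np.float64(-5.2), np.float64(45.7)), (np.float64(-0.0), np.float64(-4.6), np.float64(34.6)), (np.float64(0.05), np.float64(-4.3), np.float64(23.9)), (np.float64(0.1), np.float64(-4.0), np.float64(13.8)), (np.float64(0.15), np.float64(-4.0), np.float64(4.2)), (np.float64(0.2), np.float64(-4.1), np.float64(-4.8)), (np.float64(0.25), np.float64(-4.3), np.float64(-13.3)), (np.float64(0.3), np.float64(-4.8), np.float64(-21.1)), (np.float64(0.35), np.float64(-5.3), np.float64(-28.3))]
w7 (np.int64(259), np.int64(326)) expected 259.5,327
```

servo_tool(
  increments=[
    {"grip": 0.82, "x": 0, "y": 0, "z": -0.4, "roll": 0},
    {"grip": 0.82, "x": 0, "y": 0, "z": -0.3, "roll": 0},
    {"grip": 0.82, "x": 0, "y": 0, "z": 0, "roll": 0},
  ],
)

```text
clock: 11.73
tcp_pos: [0.4673, 0.1411, 0.0861]
orientation: [-0.0, -0.531, 0.847, 0.0]
wrist_force: [0.8, -0.8, -0.6]
finger_gap: 0.0241
grip_force: 20.3
```

servo_tool(
  increments=[
    {"grip": 0.82, "x": -1.5, "y": 0, "z": 0, "roll": 0},
    {"grip": 0.82, "x": -1.5, "y": 0, "z": 0, "roll": 0},
    {"grip": 0.82, "x": -1, "y": 0, "z": 0, "roll": 0},
    {"grip": 0.82, "x": 0, "y": 0, "z": 0, "roll": 0},
  ],
)

```text
clock: 12.07
tcp_pos: [0.4683, 0.1448, 0.0858]
orientation: [-0.001, -0.532, 0.847, 0.001]
wrist_force: [-0.4, -0.7, -3.3]
finger_gap: 0.0238
grip_force: 20.0
```

```bash
cat > chk.py <<'E'
from pose import *
import sys
s=env.get_state();im=env.read_camera("wrist");C=cam("wrist",s);cv2.imwrite(f"pics/{sys.argv[1]}.png",im[:,:,::-1])
b,t,R=solve(im,C,s);F=s["wrist_force"];print(b,t,"Fy",F@Y,"Fz",F[2],"gripy",(s["tcp_pos"]-o)@Y*1000,"z",s["tcp_pos"][2],"T",s["ft_torque"]@X)
for th,y,z in R:
    if -12<z<35: print(float(th),"foot",float(y),float(z),"edges -y/+y z",round(float(z+15*np.sin(th)),1),round(float(z-15*np.sin(th)),1))
E
python3 chk.py w9
```

```text
257 329 Fy -0.7660292123866268 Fz -3.2547520137643238 gripy 15.3715150165157 z 0.08579605010523074 T -0.2012537962004885
-0.0 foot -0.4 34.3 edges -y/+y z 34.3 34.3
0.05 foot -0.1 23.6 edges -y/+y z 24.3 22.9
0.1 foot 0.2 13.5 edges -y/+y z 15.0 12.0
0.15 foot 0.2 3.9 edges -y/+y z 6.1 1.7
0.2 foot 0.1 -5.1 edges -y/+y z -2.1 -8.1
```

The dop slid rigidly with the grip. Its foot is back over the well and it hangs at a lean of about 0.13, low enough for the wall to hold it. I'll lower it and then right it under light downward load.

servo_tool(
  increments=[
    {"grip": 0.82, "x": 0, "y": 0, "z": 0.7, "roll": 0},
    {"grip": 0.82, "x": 0, "y": 0, "z": 0.7, "roll": 0},
    {"grip": 0.82, "x": 0, "y": 0, "z": 0, "roll": 0},
  ],
)

```text
clock: 12.37
tcp_pos: [0.469, 0.1445, 0.085]
orientation: [-0.0, -0.531, 0.847, 0.0]
wrist_force: [-0.7, -1.1, -2.3]
finger_gap: 0.0237
grip_force: 20.1
```

servo_tool(
  increments=[
    {"grip": 0.82, "x": 0, "y": 0, "z": 0.5, "roll": 0},
    {"grip": 0.82, "x": 0, "y": 0, "z": 0, "roll": 0},
  ],
)

```text
clock: 12.53
tcp_pos: [0.4692, 0.1446, 0.0849]
orientation: [-0.0, -0.531, 0.847, 0.0]
wrist_force: [-2.3, -1.5, 2.7]
finger_gap: 0.0239
grip_force: 20.6
```

servo_tool(
  increments=[
    {"grip": 0.82, "x": 1.5, "y": 0, "z": 0.2, "roll": 0},
    {"grip": 0.82, "x": 1.5, "y": 0, "z": 0.1, "roll": 0},
    {"grip": 0.82, "x": 1.5, "y": 0, "z": 0, "roll": 0},
    {"grip": 0.82, "x": 0, "y": 0, "z": 0, "roll": 0},
  ],
)

```text
clock: 12.87
tcp_pos: [0.4686, 0.1409, 0.0849]
orientation: [0.001, -0.531, 0.847, -0.0]
wrist_force: [1.0, 2.8, 2.2]
finger_gap: 0.0236
grip_force: 20.6
```

```bash
python3 chk.py w10
```

```text
256 329 Fy 2.9207471054337852 Fz 2.237301686225117 gripy 11.983019043844825 z 0.08485455886669241 T 0.7325205969419499
-0.0 foot -4.7 34.2 edges -y/+y z 34.2 34.2
0.05 foot -4.4 23.7 edges -y/+y z 24.4 23.0
0.1 foot -4.2 13.8 edges -y/+y z 15.3 12.3
0.15 foot -4.2 4.3 edges -y/+y z 6.5 2.1
0.2 foot -4.3 -4.6 edges -y/+y z -1.6 -7.6
```

servo_tool(
  increments=[
    {"grip": 0.82, "x": 1, "y": 0, "z": 0.3, "roll": 0},
    {"grip": 0.82, "x": 1, "y": 0, "z": 0.3, "roll": 0},
    {"grip": 0.82, "x": 0, "y": 0, "z": 0, "roll": 0},
  ],
)

```text
clock: 13.17
tcp_pos: [0.4678, 0.139, 0.0847]
orientation: [0.001, -0.531, 0.847, -0.0]
wrist_force: [0.3, 2.9, 6.3]
finger_gap: 0.0238
grip_force: 21.2
```

```bash
python3 chk.py w11
```

```text
257 328 Fy 2.770152875161362 Fz 6.340976464338545 gripy 9.943571175370714 z 0.08470045961422396 T 0.7016658698510965
-0.0 foot -5.2 31.3 edges -y/+y z 31.3 31.3
0.05 foot -4.8 20.6 edges -y/+y z 21.3 19.9
0.1 foot -4.5 10.3 edges -y/+y z 11.8 8.8
0.15 foot -4.4 0.6 edges -y/+y z 2.8 -1.6
0.2 foot -4.4 -8.5 edges -y/+y z -5.5 -11.5
```

servo_tool(
  increments=[
    {"grip": 0.82, "x": 1, "y": 0, "z": 0, "roll": 0},
    {"grip": 0.82, "x": 1, "y": 0, "z": 0.1, "roll": 0},
    {"grip": 0.82, "x": 1, "y": 0, "z": 0, "roll": 0},
    {"grip": 0.82, "x": 1, "y": 0, "z": 0.1, "roll": 0},
    {"grip": 0.82, "x": 0, "y": 0, "z": 0, "roll": 0},
  ],
)

```text
clock: 13.63
tcp_pos: [0.466, 0.1354, 0.0844]
orientation: [0.001, -0.531, 0.847, -0.0]
wrist_force: [-0.1, 2.0, 6.1]
finger_gap: 0.0239
grip_force: 21.1
```

```bash
python3 chk.py w12
```

```text
261 326 Fy 1.7843010633852878 Fz 6.089552465852787 gripy 5.8888302426142625 z 0.08438249890323175 T 0.6578169210701663
-0.05 foot -4.7 33.2 edges -y/+y z 32.5 33.9
-0.0 foot -3.6 21.0 edges -y/+y z 21.0 21.0
0.05 foot -2.7 9.3 edges -y/+y z 10.0 8.6
0.1 foot -1.9 -1.8 edges -y/+y z -0.3 -3.3
```

servo_tool(
  increments=[
    {"grip": 0.82, "x": 1.2, "y": 0, "z": 0, "roll": 0},
    {"grip": 0.82, "x": 1.2, "y": 0, "z": 0, "roll": 0},
    {"grip": 0.82, "x": 1.2, "y": 0, "z": 0, "roll": 0},
    {"grip": 0.82, "x": 1.2, "y": 0, "z": 0, "roll": 0},
    {"grip": 0.82, "x": 0, "y": 0, "z": 0, "roll": 0},
  ],
)

```text
clock: 14.1
tcp_pos: [0.4634, 0.1305, 0.0838]
orientation: [0.001, -0.531, 0.847, -0.001]
wrist_force: [2.5, 1.6, 5.0]
finger_gap: 0.0239
grip_force: 21.0
```

```bash
python3 chk.py w13
```

```text
263 323 Fy 2.5495194128901715 Fz 4.991852440321824 gripy 0.41903992543600316 z 0.08384464631966389 T 0.6307230400757389
-0.05 foot -6.3 25.0 edges -y/+y z 24.3 25.7
-0.0 foot -4.7 11.8 edges -y/+y z 11.8 11.8
0.05 foot -3.3 -0.8 edges -y/+y z -0.1 -1.5
```

servo_tool(
  increments=[
    {"grip": 0.82, "x": 1.5, "y": 0, "z": 0, "roll": 0},
    {"grip": 0.82, "x": 1.5, "y": 0, "z": -0.1, "roll": 0},
    {"grip": 0.82, "x": 1.5, "y": 0, "z": -0.1, "roll": 0},
    {"grip": 0.82, "x": 0, "y": 0, "z": 0, "roll": 0},
  ],
)

```text
clock: 14.48
tcp_pos: [0.4613, 0.1266, 0.0839]
orientation: [0.001, -0.531, 0.847, -0.0]
wrist_force: [3.4, 2.9, 4.4]
finger_gap: 0.024
grip_force: 20.8
```

servo_tool(
  increments=[
    {"grip": 0.82, "x": 1.5, "y": 0, "z": -0.2, "roll": 0},
    {"grip": 0.82, "x": 1.5, "y": 0, "z": -0.1, "roll": 0},
    {"grip": 0.82, "x": 0, "y": 0, "z": 0, "roll": 0},
  ],
)

```text
clock: 14.73
tcp_pos: [0.4598, 0.1239, 0.0842]
orientation: [0.0, -0.531, 0.847, -0.0]
wrist_force: [3.6, 2.4, 4.1]
finger_gap: 0.0235
grip_force: 20.9
```

```bash
python3 chk.py w14; python3 - <<'E'
from jaw import *
heads('sc14')
from pose import *
s={"tcp_pos":[.47660555,.1599584,.08498],"orientation":[0,-.531,.847,0]}
print("tip",mid(cam("wrist",s),317,187))
E
```

```text
268 319 Fy 3.7690616243657864 Fz 4.1347285633264175 gripy -7.142874844131294 z 0.08420582374080078 T 0.9091700228275229
-0.1 foot -6.3 21.7 edges -y/+y z 20.2 23.2
-0.05 foot -3.4 5.8 edges -y/+y z 5.1 6.5
-0.0 foot -0.8 -9.5 edges -y/+y z -9.5 -9.5
-y blue (-1.5, -0.125) 0.959 mm along y -3.8
+y blue (1.75, 0.0) 0.976 mm along y 4.4
-y head (-1.375, 0.25) 0.624 mm along y -3.3
+y head (1.875, 0.0) 0.975 mm along y 4.7
plate (0.125, 0.0) 0.889 mm along y 0.3
px for 4.6mm [1.8520724  0.10793432]
tip (np.float64(-21.3), np.float64(59.3))
```

The -y jaw has already moved about 3.5 mm, so its stop is near. I'll take small steps.

servo_tool(
  increments=[
    {"grip": 0.82, "x": 0.8, "y": 0, "z": -0.1, "roll": 0},
    {"grip": 0.82, "x": 0, "y": 0, "z": 0, "roll": 0},
  ],
)

```text
clock: 15.0
tcp_pos: [0.4595, 0.1233, 0.0842]
orientation: [0.0, -0.531, 0.847, -0.0]
wrist_force: [4.6, 1.5, 3.0]
finger_gap: 0.0239
grip_force: 20.9
```

servo_tool(
  increments=[
    {"grip": 0.82, "x": 0.8, "y": 0, "z": -0.1, "roll": 0},
    {"grip": 0.82, "x": 0, "y": 0, "z": 0, "roll": 0},
  ],
)

```text
clock: 15.17
tcp_pos: [0.4591, 0.1226, 0.0843]
orientation: [0.0, -0.531, 0.847, -0.0]
wrist_force: [4.1, 1.3, 3.3]
finger_gap: 0.0242
grip_force: 20.9
```

servo_tool(
  increments=[
    {"grip": 0.82, "x": 0.8, "y": 0, "z": -0.1, "roll": 0},
    {"grip": 0.82, "x": 0, "y": 0, "z": 0, "roll": 0},
  ],
)

```text
clock: 15.33
tcp_pos: [0.4586, 0.1218, 0.0843]
orientation: [0.0, -0.531, 0.847, -0.0]
wrist_force: [4.5, 1.6, 3.9]
finger_gap: 0.0242
grip_force: 20.9
```

servo_tool(
  increments=[
    {"grip": 0.82, "x": 0.8, "y": 0, "z": -0.1, "roll": 0},
    {"grip": 0.82, "x": 0, "y": 0, "z": 0, "roll": 0},
  ],
)

```text
clock: 15.5
tcp_pos: [0.4583, 0.1211, 0.0844]
orientation: [0.0, -0.531, 0.847, -0.0]
wrist_force: [4.3, 1.1, 3.6]
finger_gap: 0.0242
grip_force: 20.9
```

servo_tool(
  increments=[
    {"grip": 0.82, "x": 0.8, "y": 0, "z": 0, "roll": 0},
    {"grip": 0.82, "x": 0, "y": 0, "z": 0, "roll": 0},
  ],
)

```text
clock: 15.67
tcp_pos: [0.4579, 0.1204, 0.0844]
orientation: [0.0, -0.531, 0.847, -0.0]
wrist_force: [5.5, 2.3, 3.6]
finger_gap: 0.0235
grip_force: 20.9
```

servo_tool(
  increments=[
    {"grip": 0.82, "x": 0.8, "y": 0, "z": -0.1, "roll": 0},
    {"grip": 0.82, "x": 0, "y": 0, "z": 0, "roll": 0},
  ],
)

```text
clock: 15.83
tcp_pos: [0.4575, 0.1196, 0.0844]
orientation: [0.0, -0.531, 0.847, -0.0]
wrist_force: [5.3, 1.8, 3.2]
finger_gap: 0.0239
grip_force: 20.9
```

servo_tool(
  increments=[
    {"grip": 0.82, "x": 0.8, "y": 0, "z": -0.1, "roll": 0},
    {"grip": 0.82, "x": 0, "y": 0, "z": 0, "roll": 0},
  ],
)

```text
clock: 16.0
tcp_pos: [0.4571, 0.1189, 0.0845]
orientation: [-0.0, -0.531, 0.847, -0.0]
wrist_force: [4.9, 0.8, 2.6]
finger_gap: 0.0238
grip_force: 20.8
```

servo_tool(
  increments=[
    {"grip": 0.82, "x": 0.8, "y": 0, "z": 0, "roll": 0},
    {"grip": 0.82, "x": 0, "y": 0, "z": 0, "roll": 0},
  ],
)

```text
clock: 16.17
tcp_pos: [0.4567, 0.1182, 0.0845]
orientation: [-0.0, -0.531, 0.847, -0.0]
wrist_force: [4.6, 1.1, 2.7]
finger_gap: 0.0236
grip_force: 20.8
```

```bash
python3 chk.py w15; python3 -c "
from jaw import *
heads('sc15')"
```

```text
272 315 Fy 3.0613995056573327 Fz 2.6727184208462917 gripy -13.609192762703556 z 0.08449381832381579 T 0.8780447738731914
-0.15 foot -6.3 20.2 edges -y/+y z 18.0 22.4
-0.1 foot -1.9 1.0 edges -y/+y z -0.5 2.5
-y blue (-1.625, -0.125) 0.961 mm along y -4.1
+y blue (1.75, 0.0) 0.988 mm along y 4.4
-y head (-1.375, 0.0) 0.78 mm along y -3.4
+y head (1.875, 0.0) 0.975 mm along y 4.7
plate (0.125, 0.0) 0.896 mm along y 0.3
px for 4.6mm [1.8520724  0.10793432]
```

servo_tool(
  increments=[
    {"grip": 0.82, "x": 1, "y": 0, "z": 0.1, "roll": 0},
    {"grip": 0.82, "x": 0.5, "y": 0, "z": 0, "roll": 0},
    {"grip": 0.82, "x": 0, "y": 0, "z": 0, "roll": 0},
  ],
)

```text
clock: 16.52
tcp_pos: [0.4562, 0.1171, 0.0845]
orientation: [0.0, -0.531, 0.847, 0.0]
wrist_force: [4.6, 1.8, 3.2]
finger_gap: 0.024
grip_force: 20.8
```

servo_tool(
  increments=[
    {"grip": 0.82, "x": 1, "y": 0, "z": 0.1, "roll": 0},
    {"grip": 0.82, "x": 0.5, "y": 0, "z": 0, "roll": 0},
    {"grip": 0.82, "x": 0, "y": 0, "z": 0, "roll": 0},
  ],
)

```text
clock: 16.77
tcp_pos: [0.4557, 0.116, 0.0845]
orientation: [0.001, -0.531, 0.847, 0.0]
wrist_force: [6.0, 3.5, 2.4]
finger_gap: 0.0238
grip_force: 20.8
```

servo_tool(
  increments=[
    {"grip": 0.82, "x": 1, "y": 0, "z": 0, "roll": 0},
    {"grip": 0.82, "x": 0, "y": 0, "z": 0, "roll": 0},
  ],
)

```text
clock: 16.93
tcp_pos: [0.4552, 0.1152, 0.0845]
orientation: [0.001, -0.531, 0.847, 0.0]
wrist_force: [4.8, 3.9, 3.8]
finger_gap: 0.0242
grip_force: 20.8
```

servo_tool(
  increments=[
    {"grip": 0.82, "x": 0.8, "y": 0, "z": 0, "roll": 0},
    {"grip": 0.82, "x": 0, "y": 0, "z": 0, "roll": 0},
  ],
)

```text
clock: 17.1
tcp_pos: [0.4549, 0.1146, 0.0844]
orientation: [0.001, -0.531, 0.847, 0.0]
wrist_force: [5.3, 4.4, 3.8]
finger_gap: 0.0236
grip_force: 20.7
```

servo_tool(
  increments=[
    {"grip": 0.82, "x": 0.8, "y": 0, "z": 0, "roll": 0},
    {"grip": 0.82, "x": 0, "y": 0, "z": 0, "roll": 0},
  ],
)

```text
clock: 17.27
tcp_pos: [0.4547, 0.1141, 0.0845]
orientation: [0.001, -0.532, 0.847, 0.001]
wrist_force: [6.1, 5.3, 2.4]
finger_gap: 0.024
grip_force: 20.6
```

```bash
python3 chk.py w16; python3 -c "
from jaw import *
heads('sc16')"
```

```text
275 313 Fy 7.458725854846745 Fz 2.449074639992171 gripy -18.151554081837105 z 0.08446502581670606 T 1.5223966839031886
-0.2 foot -7.9 25.3 edges -y/+y z 22.3 28.3
-0.15 foot -1.9 3.2 edges -y/+y z 1.0 5.4
-y blue (-2.125, -0.125) 0.935 mm along y -5.3
+y blue (1.75, 0.125) 0.989 mm along y 4.4
-y head (-1.875, 0.0) 0.934 mm along y -4.7
+y head (1.875, 0.0) 0.975 mm along y 4.7
plate (0.125, 0.0) 0.903 mm along y 0.3
px for 4.6mm [1.8520724  0.10793432]
```

The -y jaw is at its stop, at about 7.5 N and 4.7 mm of travel. A final slight nudge, then I'll right the dop under light downward load.

servo_tool(
  increments=[
    {"grip": 0.82, "x": 0.4, "y": 0, "z": 0, "roll": 0},
    {"grip": 0.82, "x": 0, "y": 0, "z": 0, "roll": 0},
  ],
)

```text
clock: 17.53
tcp_pos: [0.4546, 0.1139, 0.0845]
orientation: [0.001, -0.532, 0.847, 0.001]
wrist_force: [5.9, 4.1, 2.7]
finger_gap: 0.0239
grip_force: 20.7
```

servo_tool(
  increments=[
    {"grip": 0.82, "x": -1.5, "y": 0, "z": 0.5, "roll": 0},
    {"grip": 0.82, "x": -1.5, "y": 0, "z": 0, "roll": 0},
    {"grip": 0.82, "x": -1.5, "y": 0, "z": 0, "roll": 0},
    {"grip": 0.82, "x": -1.5, "y": 0, "z": 0, "roll": 0},
    {"grip": 0.82, "x": 0, "y": 0, "z": 0, "roll": 0},
  ],
)

```text
clock: 17.95
tcp_pos: [0.4559, 0.117, 0.0842]
orientation: [-0.002, -0.531, 0.847, -0.001]
wrist_force: [1.7, -2.1, 9.9]
finger_gap: 0.0239
grip_force: 21.6
```

```bash
python3 chk.py w17
```

```text
274 315 Fy -1.1802157459078986 Fz 9.926131840060652 gripy -15.059582457468302 z 0.0841548144274746 T -0.6104032911217955
-0.15 foot -4.5 14.6 edges -y/+y z 12.4 16.8
-0.1 foot 0.4 -5.5 edges -y/+y z -7.0 -4.0
```

servo_tool(
  increments=[
    {"grip": 0.82, "x": -1.2, "y": 0, "z": 0, "roll": 0},
    {"grip": 0.82, "x": -1.2, "y": 0, "z": -0.1, "roll": 0},
    {"grip": 0.82, "x": -1.2, "y": 0, "z": 0, "roll": 0},
    {"grip": 0.82, "x": -1.2, "y": 0, "z": 0, "roll": 0},
    {"grip": 0.82, "x": -1.2, "y": 0, "z": 0, "roll": 0},
  ],
)

```text
clock: 18.42
tcp_pos: [0.4582, 0.1221, 0.0838]
orientation: [-0.002, -0.531, 0.847, -0.001]
wrist_force: [2.1, -3.6, 4.8]
finger_gap: 0.0237
grip_force: 21.1
```

```bash
python3 chk.py w18
```

```text
271 318 Fy -2.359806181166225 Fz 4.751792199265929 gripy -9.439884912172785 z 0.08377506277311215 T -0.7558141927748369
-0.15 foot -7.1 30.1 edges -y/+y z 27.9 32.3
-0.1 foot -3.4 12.4 edges -y/+y z 10.9 13.9
-0.05 foot 0.1 -4.8 edges -y/+y z -5.5 -4.1
```

servo_tool(
  increments=[
    {"grip": 0.82, "x": -1.2, "y": 0, "z": 0, "roll": 0},
    {"grip": 0.82, "x": -1.2, "y": 0, "z": 0, "roll": 0},
    {"grip": 0.82, "x": -1.2, "y": 0, "z": 0.1, "roll": 0},
    {"grip": 0.82, "x": 0, "y": 0, "z": 0, "roll": 0},
  ],
)

```text
clock: 18.8
tcp_pos: [0.4598, 0.1264, 0.0834]
orientation: [-0.001, -0.531, 0.847, -0.0]
wrist_force: [2.5, -3.0, 2.6]
finger_gap: 0.0238
grip_force: 20.8
```

```bash
python3 chk.py w19
```

```text
268 321 Fy -1.5658084675855344 Fz 2.550444355518384 gripy -4.856007905326765 z 0.08337084265891542 T -0.6867633343861519
-0.1 foot -5.7 25.2 edges -y/+y z 23.7 26.7
-0.05 foot -3.1 9.8 edges -y/+y z 9.1 10.5
-0.0 foot -0.7 -5.0 edges -y/+y z -5.0 -5.0
```

servo_tool(
  increments=[
    {"grip": 0.82, "x": -1.2, "y": 0, "z": 0.2, "roll": 0},
    {"grip": 0.82, "x": -1.2, "y": 0, "z": 0.2, "roll": 0},
    {"grip": 0.82, "x": -1.2, "y": 0, "z": 0.1, "roll": 0},
    {"grip": 0.82, "x": 0, "y": 0, "z": 0, "roll": 0},
  ],
)

```text
clock: 19.18
tcp_pos: [0.4616, 0.1305, 0.0829]
orientation: [-0.001, -0.532, 0.847, 0.001]
wrist_force: [-0.0, -3.3, 0.4]
finger_gap: 0.0236
grip_force: 20.5
```

```bash
python3 chk.py w20
```

```text
266 324 Fy -2.977746633947768 Fz 0.42785064402344974 gripy -0.44118795836564917 z 0.08289479097723731 T -0.6087528764617612
-0.1 foot -5.7 33.3 edges -y/+y z 31.8 34.8
-0.05 foot -3.7 19.2 edges -y/+y z 18.5 19.9
-0.0 foot -1.9 5.6 edges -y/+y z 5.6 5.6
0.05 foot -0.2 -7.4 edges -y/+y z -6.7 -8.1
```

servo_tool(
  increments=[
    {"grip": 0.66, "x": 0, "y": 0, "z": 0, "roll": 0},
    {"grip": 0.66, "x": 0, "y": 0, "z": 0, "roll": 0},
    {"grip": 0.66, "x": 0, "y": 0, "z": -0.5, "roll": 0},
  ],
)

```text
clock: 19.48
tcp_pos: [0.4617, 0.1307, 0.0835]
orientation: [-0.0, -0.532, 0.847, 0.001]
wrist_force: [-0.1, 0.5, -0.8]
finger_gap: 0.029
grip_force: 0.0
```

```bash
python3 chk.py w21; python3 -c "
from jaw import *
heads('sc21')
s=cv2.imread('pics/sc21.png');w=cv2.imread('pics/w21.png')
cv2.imwrite('pics/v21.png',cv2.hconcat([cv2.resize(w[130:430,220:420],(400,600)),cv2.copyMakeBorder(cv2.resize(s[150:225,315:385],(400,428),interpolation=2),0,172,0,0,0)]))"
```

```text
267 327 Fy 0.4290813601760236 Fz -0.7814723271053351 gripy -0.17735592245438328 z 0.08352710480379875 T -0.042059217346976735
-0.05 foot -3.9 22.0 edges -y/+y z 21.3 22.7
-0.0 foot -2.2 8.9 edges -y/+y z 8.9 8.9
0.05 foot -0.7 -3.6 edges -y/+y z -2.9 -4.3
-y blue (-1.875, -0.25) 0.919 mm along y -4.7
+y blue (1.625, 0.0) 0.964 mm along y 4.0
-y head (-1.875, 0.25) 0.644 mm along y -4.6
+y head (1.875, 0.0) 0.975 mm along y 4.7
plate (0.125, 0.0) 0.879 mm along y 0.3
px for 4.6mm [1.8520724  0.10793432]
```

View pics/v21.png

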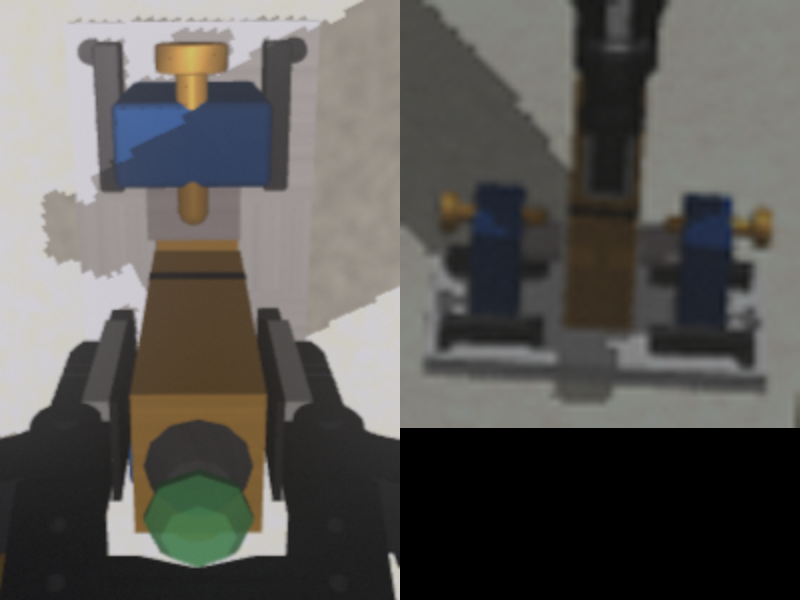

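The dop stands upright and free between the open fingers, and both jaws are worked back: screw heads at -4.6 and +4.7 mm. I'll re-grip it and lift slowly.

servo_tool(
  increments=[
    {"grip": 0.7, "x": 0, "y": 0, "z": 0, "roll": 0},
    {"grip": 0.74, "x": 0, "y": 0, "z": 0, "roll": 0},
    {"grip": 0.8, "x": 0, "y": 0, "z": 0, "roll": 0},
    {"grip": 0.85, "x": 0, "y": 0, "z": 0, "roll": 0},
  ],
  grip_force=35,
)

```text
clock: 19.92
tcp_pos: [0.4622, 0.1304, 0.0839]
orientation: [-0.0, -0.531, 0.847, 0.0]
wrist_force: [-1.3, 1.5, 1.2]
finger_gap: 0.0239
grip_force: 34.5
```

servo_tool(
  increments=[
    {"grip": 0.85, "x": 0, "y": 0, "z": -1, "roll": 0},
    {"grip": 0.85, "x": 0, "y": 0, "z": -1, "roll": 0},
    {"grip": 0.85, "x": 0, "y": 0, "z": 0, "roll": 0},
  ],
)

```text
clock: 20.17
tcp_pos: [0.4623, 0.1301, 0.0858]
orientation: [-0.0, -0.531, 0.847, 0.0]
wrist_force: [1.0, 0.0, -2.2]
finger_gap: 0.0239
grip_force: 34.4
```

servo_tool(
  increments=[
    {"grip": 0.85, "x": 0, "y": 0, "z": -1, "roll": 0},
    {"grip": 0.85, "x": 0, "y": 0, "z": -1, "roll": 0},
    {"grip": 0.85, "x": 0, "y": 0, "z": 0, "roll": 0},
  ],
)

```text
clock: 20.42
tcp_pos: [0.4625, 0.1302, 0.088]
orientation: [0.0, -0.531, 0.847, -0.0]
wrist_force: [0.2, -0.0, -1.9]
finger_gap: 0.0236
grip_force: 34.4
```

servo_tool(
  increments=[
    {"grip": 0.85, "x": 0, "y": 0, "z": -2, "roll": 0},
    {"grip": 0.85, "x": 0, "y": 0, "z": -2, "roll": 0},
    {"grip": 0.85, "x": 0, "y": 0, "z": -2, "roll": 0},
  ],
)

```text
clock: 20.67
tcp_pos: [0.4624, 0.1302, 0.0941]
orientation: [0.0, -0.531, 0.847, 0.0]
wrist_force: [0.3, 0.1, -3.0]
finger_gap: 0.0237
grip_force: 34.4
```

servo_tool(
  increments=[
    {"grip": 0.85, "x": 0, "y": 0, "z": -4, "roll": 0},
    {"grip": 0.85, "x": 0, "y": 0, "z": -4, "roll": 0},
    {"grip": 0.85, "x": 0, "y": 0, "z": -4, "roll": 0},
    {"grip": 0.85, "x": 0, "y": 0, "z": -4, "roll": 0},
  ],
)

```text
clock: 21.0
tcp_pos: [0.4625, 0.1302, 0.1105]
orientation: [0.0, -0.531, 0.847, -0.0]
wrist_force: [0.4, -0.1, -2.3]
finger_gap: 0.0236
grip_force: 34.4
```

servo_tool(
  increments=[
    {"grip": 0.85, "x": 0, "y": 0, "z": -5, "roll": 0},
    {"grip": 0.85, "x": 0, "y": 0, "z": -6, "roll": 0},
    {"grip": 0.85, "x": 0, "y": 0, "z": -6, "roll": 0},
    {"grip": 0.85, "x": 0, "y": 0, "z": -6, "roll": 0},
    {"grip": 0.85, "x": 0, "y": 0, "z": -6, "roll": 0},
  ],
)

```text
clock: 21.42
tcp_pos: [0.4625, 0.1302, 0.1397]
orientation: [0.0, -0.531, 0.847, -0.0]
wrist_force: [-0.9, -0.1, -2.3]
finger_gap: 0.0237
grip_force: 34.4
```

servo_tool(
  increments=[
    {"grip": 0.85, "x": 0, "y": 0, "z": -10, "roll": 0},
    {"grip": 0.85, "x": 0, "y": 0, "z": -10, "roll": 0},
    {"grip": 0.85, "x": 0, "y": 0, "z": -10, "roll": 0},
    {"grip": 0.85, "x": 0, "y": 0, "z": -5, "roll": 0},
    {"grip": 0.85, "x": 0, "y": 0, "z": 0, "roll": 0},
  ],
)

```text
clock: 21.83
tcp_pos: [0.4635, 0.1304, 0.1757]
orientation: [0.001, -0.531, 0.847, -0.001]
wrist_force: [0.0, 0.8, -3.3]
finger_gap: 0.0232
grip_force: 34.6
```

```bash
python3 chk.py w22; python3 - <<'E'
from h import *
s=env.get_state();print(s["tcp_pos"],s["orientation"],s["joint_pos"])
p=np.array([.5354,-.1170])-s["tcp_pos"][:2]
w,x,y,z=s["orientation"]
from scipy.spatial.transform import Rotation as R
M=R.from_quat([x,y,z,w]).as_matrix();print("tool delta mm",M[:2,:2].T@p*1000)
C=cam("wrist");print(K("wrist")[1][0,0])
im=env.read_camera("scene");cv2.imwrite("pics/sc22.png",im[:,:,::-1]);sd=env.read_camera("side");cv2.imwrite("pics/sd22.png",sd[:,:,::-1])
E
```

```text
266 324 Fy 0.7332477653437863 Fz -3.271454224750643 gripy 0.3290310990326504 z 0.17570660499949203 T 0.02090585036625002
0.3 foot 6.1 29.3 edges -y/+y z 33.7 24.9
0.35 foot 6.5 20.3 edges -y/+y z 25.4 15.2
[0.46304809 0.13029149 0.1748021 ] [ 8.67548266e-04 -5.31393521e-01  8.47124560e-01 -3.91618494e-04] [ 1.07164631e-01  1.57152578e-01 -2.97318961e-01  1.11442191e+00
  5.53055256e-05 -1.01332532e+00]
tool delta mm [ 191.14944461 -172.77084354]
330.3824219542464
```

Out cleanly, with only its weight on the wrist. Next I carry it to the pan.

servo_tool(
  increments=[
    {"grip": 0.85, "x": 10, "y": -9, "z": 0, "roll": 0},
    {"grip": 0.85, "x": 20, "y": -18, "z": 0, "roll": 0},
    {"grip": 0.85, "x": 25, "y": -23, "z": 0, "roll": 0},
    {"grip": 0.85, "x": 25, "y": -23, "z": 0, "roll": 0},
    {"grip": 0.85, "x": 25, "y": -23, "z": 0, "roll": 0},
  ],
)

```text
clock: 22.4
tcp_pos: [0.5028, -0.0072, 0.1732]
orientation: [-0.0, -0.532, 0.847, 0.0]
wrist_force: [0.4, 0.8, -3.0]
finger_gap: 0.0237
grip_force: 34.8
```

servo_tool(
  increments=[
    {"grip": 0.85, "x": 25, "y": -23, "z": 0, "roll": 0},
    {"grip": 0.85, "x": 25, "y": -23, "z": 0, "roll": 0},
    {"grip": 0.85, "x": 20, "y": -18, "z": 0, "roll": 0},
    {"grip": 0.85, "x": 15, "y": -13, "z": 0, "roll": 0},
    {"grip": 0.85, "x": 0, "y": 0, "z": 0, "roll": 0},
  ],
)

```text
clock: 22.82
tcp_pos: [0.5363, -0.1201, 0.1728]
orientation: [-0.0, -0.53, 0.848, -0.001]
wrist_force: [1.2, -0.5, -2.2]
finger_gap: 0.0237
grip_force: 35.0
```

servo_tool(
  increments=[
    {"grip": 0.85, "x": 0, "y": 0, "z": 15, "roll": 0},
    {"grip": 0.85, "x": 0, "y": 0, "z": 15, "roll": 0},
    {"grip": 0.85, "x": 0, "y": 0, "z": 13, "roll": 0},
    {"grip": 0.85, "x": 0, "y": 0, "z": 10, "roll": 0},
    {"grip": 0.85, "x": 0, "y": 0, "z": 4, "roll": 0},
  ],
)

```text
clock: 23.23
tcp_pos: [0.5339, -0.1152, 0.1147]
orientation: [-0.001, -0.532, 0.847, 0.002]
wrist_force: [-0.1, -0.0, -3.8]
finger_gap: 0.0241
grip_force: 34.9
```

```bash
python3 - <<'E'
from h import *
s=env.get_state();print(s["tcp_pos"],s["orientation"],s["wrist_force"])
im=env.read_camera("scene");sd=env.read_camera("side");w=env.read_camera("wrist")
a=cv2.resize(im[150:290,200:340,::-1],(400,400),interpolation=2);b=cv2.resize(sd[220:360,240:380,::-1],(400,400),interpolation=2)
cv2.imwrite("pics/v23.png",cv2.hconcat([a,b]))
for n in("scene","side"): print(n,proj(cam(n),(.5354,-.117,.028)))
E
```

```text
[ 0.53393709 -0.11518206  0.11466452] [-0.00106259 -0.53153764  0.8470325   0.00159963] [-0.08778601 -0.0289526  -3.77238698]
scene [263.31983051 237.52472362]
side [316.30668318 312.66892343]
```

View pics/v23.png

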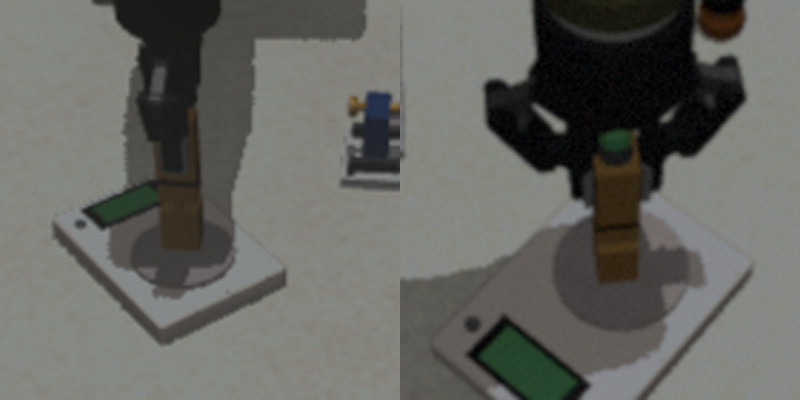

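The dop hangs upright just above the pan, with its foot at scene crop (182,246) and side crop (617,278) against a pan centre of about (181,250) and (618,265). I'll lower it gently.

servo_tool(
  increments=[
    {"grip": 0.85, "x": 0, "y": 0, "z": 1.5, "roll": 0},
    {"grip": 0.85, "x": 0, "y": 0, "z": 1.5, "roll": 0},
    {"grip": 0.85, "x": 0, "y": 0, "z": 1, "roll": 0},
    {"grip": 0.85, "x": 0, "y": 0, "z": 0, "roll": 0},
  ],
)

```text
clock: 23.72
tcp_pos: [0.5356, -0.1162, 0.1131]
orientation: [0.0, -0.531, 0.847, -0.0]
wrist_force: [-1.0, -0.2, -3.0]
finger_gap: 0.0236
grip_force: 35.0
```

servo_tool(
  increments=[
    {"grip": 0.85, "x": 0, "y": 0, "z": 1, "roll": 0},
    {"grip": 0.85, "x": 0, "y": 0, "z": 0, "roll": 0},
  ],
)

```text
clock: 23.88
tcp_pos: [0.5355, -0.1161, 0.1119]
orientation: [0.0, -0.531, 0.847, -0.0]
wrist_force: [0.1, -0.2, -2.4]
finger_gap: 0.0234
grip_force: 35.0
```

servo_tool(
  increments=[
    {"grip": 0.85, "x": 0, "y": 0, "z": 0.6, "roll": 0},
    {"grip": 0.85, "x": 0, "y": 0, "z": 0, "roll": 0},
  ],
)

```text
clock: 24.05
tcp_pos: [0.5354, -0.1161, 0.1112]
orientation: [0.0, -0.531, 0.847, 0.0]
wrist_force: [0.6, -0.9, -3.5]
finger_gap: 0.0238
grip_force: 35.0
```

servo_tool(
  increments=[
    {"grip": 0.85, "x": 0, "y": 0, "z": 1, "roll": 0},
    {"grip": 0.85, "x": 0, "y": 0, "z": 1, "roll": 0},
    {"grip": 0.85, "x": 0, "y": 0, "z": 0.5, "roll": 0},
    {"grip": 0.85, "x": 0, "y": 0, "z": 0, "roll": 0},
  ],
)

```text
clock: 24.38
tcp_pos: [0.5353, -0.1161, 0.1085]
orientation: [-0.0, -0.531, 0.847, 0.0]
wrist_force: [-0.1, -0.4, -3.2]
finger_gap: 0.0238
grip_force: 35.0
```

servo_tool(
  increments=[
    {"grip": 0.85, "x": 0, "y": 0, "z": 0.5, "roll": 0},
    {"grip": 0.85, "x": 0, "y": 0, "z": 0, "roll": 0},
  ],
)

```text
clock: 24.55
tcp_pos: [0.5354, -0.1161, 0.1082]
orientation: [-0.0, -0.531, 0.847, 0.0]
wrist_force: [-0.8, -1.2, -3.2]
finger_gap: 0.0236
grip_force: 35.0
```

servo_tool(
  increments=[
    {"grip": 0.85, "x": 0, "y": 0, "z": 0.5, "roll": 0},
    {"grip": 0.85, "x": 0, "y": 0, "z": 0, "roll": 0},
  ],
)

```text
clock: 24.72
tcp_pos: [0.5354, -0.1161, 0.1077]
orientation: [0.0, -0.531, 0.847, 0.0]
wrist_force: [-0.8, 0.2, -4.2]
finger_gap: 0.0237
grip_force: 35.0
```

servo_tool(
  increments=[
    {"grip": 0.85, "x": 0, "y": 0, "z": 0.5, "roll": 0},
    {"grip": 0.85, "x": 0, "y": 0, "z": 0, "roll": 0},
  ],
)

```text
clock: 24.88
tcp_pos: [0.5354, -0.1161, 0.1072]
orientation: [0.0, -0.531, 0.847, 0.0]
wrist_force: [0.7, -0.1, -2.8]
finger_gap: 0.0237
grip_force: 35.0
```

servo_tool(
  increments=[
    {"grip": 0.85, "x": 0, "y": 0, "z": 0.5, "roll": 0},
    {"grip": 0.85, "x": 0, "y": 0, "z": 0, "roll": 0},
  ],
)

```text
clock: 25.05
tcp_pos: [0.5355, -0.1161, 0.107]
orientation: [0.0, -0.531, 0.847, -0.0]
wrist_force: [-0.5, 0.4, -2.0]
finger_gap: 0.0233
grip_force: 35.3
```

servo_tool(
  increments=[
    {"grip": 0.85, "x": 0, "y": 0, "z": 0.4, "roll": 0},
    {"grip": 0.85, "x": 0, "y": 0, "z": 0, "roll": 0},
  ],
)

```text
clock: 25.22
tcp_pos: [0.5355, -0.1161, 0.1069]
orientation: [0.0, -0.531, 0.847, -0.0]
wrist_force: [-1.2, 0.7, 3.6]
finger_gap: 0.0238
grip_force: 35.8
```

Touched down at Fz +3.6 and the expected height. I release slowly and rise straight up.

servo_tool(
  increments=[
    {"grip": 0.7, "x": 0, "y": 0, "z": 0, "roll": 0},
    {"grip": 0.66, "x": 0, "y": 0, "z": 0, "roll": 0},
    {"grip": 0.6, "x": 0, "y": 0, "z": 0, "roll": 0},
    {"grip": 0.5, "x": 0, "y": 0, "z": 0, "roll": 0},
    {"grip": 0.4, "x": 0, "y": 0, "z": 0, "roll": 0},
  ],
)

```text
clock: 25.63
tcp_pos: [0.5356, -0.1162, 0.1064]
orientation: [0.0, -0.531, 0.847, -0.0]
wrist_force: [-0.0, 0.2, -0.1]
finger_gap: 0.051
grip_force: 0.0
```

servo_tool(
  increments=[
    {"grip": 0.3, "x": 0, "y": 0, "z": -5, "roll": 0},
    {"grip": 0.2, "x": 0, "y": 0, "z": -15, "roll": 0},
    {"grip": 0.2, "x": 0, "y": 0, "z": -25, "roll": 0},
    {"grip": 0.2, "x": 0, "y": 0, "z": -30, "roll": 0},
    {"grip": 0.2, "x": 0, "y": 0, "z": -25, "roll": 0},
  ],
)

```text
clock: 26.05
tcp_pos: [0.5354, -0.1161, 0.2082]
orientation: [0.0, -0.531, 0.847, -0.0]
wrist_force: [0.5, -0.9, 0.6]
finger_gap: 0.0683
grip_force: 0.0
```

```bash
python3 - <<'E'
from h import *
s=env.get_state();print(s["tcp_pos"],s["wrist_force"],s["finger_gap"],s["clock"])
I={n:env.read_camera(n) for n in("scene","side")};G=[]
for n,(x0,y0,x1,y1) in(("scene",(240,170,290,235)),("side",(290,200,350,300))):
    h=cv2.cvtColor(I[n],cv2.COLOR_RGB2HSV);m=cv2.inRange(h,(50,60,20),(90,255,255));k=np.zeros_like(m);k[y0:y1,x0:x1]=m[y0:y1,x0:x1]
    N,L,S,c=cv2.connectedComponentsWithStats(k);
    for i in range(1,N): print(n,c[i],S[i])
    if N>1: G.append(c[1+np.argmax(S[1:,4])])
if len(G)==2: print("stone",tri(cam("scene"),G[0],cam("side"),G[1]),"pan .5354,-.117")
print("expect",proj(cam("scene"),(.5354,-.117,.158)),proj(cam("side"),(.5354,-.117,.158)))
a=cv2.imread("pics/scene0.png");d=cv2.absdiff(a,I["scene"][:,:,::-1].copy()).max(2)
for nm,(u,v) in(("bowl",(474,225)),("jar",(352,275)),("tub",(157,305))): print(nm,d[v-15:v+15,u-20:u+20].max())
E
```

```text
[ 0.53541519 -0.11611872  0.20823154] [ 0.46476769 -0.94924074  0.57190983] 0.06833194993505752 26.05
scene [260.14285714 188.35714286] [257 186   7   6  28]
scene [246.50909091 219.96363636] [240 215  15  12 110]
side [315.7037037  271.43209877] [311 267  10  10  81]
stone (array([ 0.55026863, -0.12847565,  0.11669681]), np.float64(0.06211079460157117)) pan .5354,-.117
expect [260.12143572 190.31476171] [315.84615067 271.71476314]
bowl 6
jar 6
tub 6
```

The stone is within 2 px of its expected spot in both views, so the dop stands upright mid-pan. The bystanders haven't moved.

```bash
python3 -c "
from workcell import env
print(env.hand_in())"
```

```text
the job is handed in; nothing more can be done
None
```

I rocked both jaws back to their stops, lifted the dop out freely, set it upright in the middle of the pan, released it and handed in at about 26 s; on the first return its foot caught on the well's rim under about 11 N of downward load, which also pushed the -y jaw most of the way back before I rocked it to its stop, and the bowl, tub and jar did not move.

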